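# Pin the shutter roller brackets and unload the vise

### The job

For each roller bracket clamped in the vise, take a linch pin from the wooden rack, push it fully home down through the cross hole in the bracket's stub shaft with its loop reaching out past the shaft's free end, and swing the loop down over that end until it is fully shut. When every bracket is pinned, slide the vise jaw fully open, lift the brackets out and stand them upright in the shallow tray, pins still in and shut. Leave the sash fastener, pull ring, shutter hook and window knob undisturbed.

Things in the scene. Friction and masses are not known exactly. Their poses are not given: they have to be found in the camera images.
- bracket1: aluminium roller bracket, 0.3-0.5 kg, one of 2 or 3 alike (absent: no reading at the start). Origin under the foot, z up; mm: foot x -34..26, y +-22, z 0..8; post x -4..14, y +-12, z up to 80: lift it by the top; black roller 34 across, x -19..-5, axis at z 52; square steel stub shaft to x -48, y +-11, z 44..60, vertical 10 mm cross hole at x -32. Starts in the vise with the vise's axes
- bracket2: aluminium roller bracket, 0.3-0.5 kg, one of 2 or 3 alike (absent: no reading at the start). Origin under the foot, z up; mm: foot x -34..26, y +-22, z 0..8; post x -4..14, y +-12, z up to 80: lift it by the top; black roller 34 across, x -19..-5, axis at z 52; square steel stub shaft to x -48, y +-11, z 44..60, vertical 10 mm cross hole at x -32. Starts in the vise with the vise's axes
- bracket3: aluminium roller bracket, 0.3-0.5 kg, one of 2 or 3 alike (absent: no reading at the start). Origin under the foot, z up; mm: foot x -34..26, y +-22, z 0..8; post x -4..14, y +-12, z up to 80: lift it by the top; black roller 34 across, x -19..-5, axis at z 52; square steel stub shaft to x -48, y +-11, z 44..60, vertical 10 mm cross hole at x -32. Starts in the vise with the vise's axes
- bracket1_hole (a point): centre of the upper mouth of the cross hole of bracket1, level with the top of the stub shaft; axes as the bracket. The shaft's end is 16 mm towards -x from here
- bracket2_hole (a point): centre of the upper mouth of the cross hole of bracket2, level with the top of the stub shaft; axes as the bracket. The shaft's end is 16 mm towards -x from here
- bracket3_hole (a point): centre of the upper mouth of the cross hole of bracket3, level with the top of the stub shaft; axes as the bracket. The shaft's end is 16 mm towards -x from here
- pin1: steel linch pin, 60 g, upright in the rack with the rack's axes, loop open towards its own -x. Origin on its axis under the 16 mm shoulder disc; mm: shank 8 thick, z -36..0, last 6 tapered; shoulder z 0..5; hinge barrel along y, 38 long, 8 thick, axis at z 8; 12 x 12 square grip with sides along x and y, z up to 36
- pin2: steel linch pin, 60 g, upright in the rack with the rack's axes, loop open towards its own -x. Origin on its axis under the 16 mm shoulder disc; mm: shank 8 thick, z -36..0, last 6 tapered; shoulder z 0..5; hinge barrel along y, 38 long, 8 thick, axis at z 8; 12 x 12 square grip with sides along x and y, z up to 36
- pin3: steel linch pin, 60 g, upright in the rack with the rack's axes, loop open towards its own -x. Origin on its axis under the 16 mm shoulder disc; mm: shank 8 thick, z -36..0, last 6 tapered; shoulder z 0..5; hinge barrel along y, 38 long, 8 thick, axis at z 8; 12 x 12 square grip with sides along x and y, z up to 36
- loop1 (a joint): angle of the loop of pin1 about its hinge barrel, rad: 0 shut, hanging along the shank; 1.5 open, cross wire 36 mm out towards the pin's -x at barrel height. 4 mm wire U, arms at y +-17 mm. A 16 mm wide thumb tab sticks out 25 mm from the cross wire: up when open, towards the pin's -x when shut, so a straight push down (1-5 N) closes it. The stiff spring hinge stays where left; the pin rocks a little meanwhile
- loop2 (a joint): angle of the loop of pin2 about its hinge barrel, rad: 0 shut, hanging along the shank; 1.5 open, cross wire 36 mm out towards the pin's -x at barrel height. 4 mm wire U, arms at y +-17 mm. A 16 mm wide thumb tab sticks out 25 mm from the cross wire: up when open, towards the pin's -x when shut, so a straight push down (1-5 N) closes it. The stiff spring hinge stays where left; the pin rocks a little meanwhile
- loop3 (a joint): angle of the loop of pin3 about its hinge barrel, rad: 0 shut, hanging along the shank; 1.5 open, cross wire 36 mm out towards the pin's -x at barrel height. 4 mm wire U, arms at y +-17 mm. A 16 mm wide thumb tab sticks out 25 mm from the cross wire: up when open, towards the pin's -x when shut, so a straight push down (1-5 N) closes it. The stiff spring hinge stays where left; the pin rocks a little meanwhile
- loop1_bar (a point): middle of the cross wire of the loop of pin1; shut, it is 6 mm towards -x and 27 mm below the pin's origin; the thumb tab runs on from it to 31 mm from the pin's axis
- loop2_bar (a point): middle of the cross wire of the loop of pin2; shut, it is 6 mm towards -x and 27 mm below the pin's origin; the thumb tab runs on from it to 31 mm from the pin's axis
- loop3_bar (a point): middle of the cross wire of the loop of pin3; shut, it is 6 mm towards -x and 27 mm below the pin's origin; the thumb tab runs on from it to 31 mm from the pin's axis
- vise: low bench vise fixed to the counter. Origin on the counter, z up; bed 20 mm high, x -50 to +130, y +-105. Fixed jaw at x -50 to -34, 34 mm high, on the side to which the stub shafts point. Up to three brackets stand on the bed with origins at x 0, y -64, 0 or +64
- vise_jaw (a joint): travel of the sliding jaw (m) along the vise's +x: 0 = shut on the brackets' feet (a lip hooks 6 mm over them), 0.030 = fully open. Stiff: 6 N moves it and it stays where left
- jaw_tab (a point): middle of the top edge of the upright tab on the sliding jaw, 78 mm above the counter, axes as the vise; the tab is 16 mm thick (x), 24 mm wide (y) and stands 42 mm above the jaw's top
- rack: dark wooden block 60 x 190 x 48 mm (x, y, z), fixed, origin under its centre; three 10 mm holes in a row along y at -64, 0, +64 hold the linch pins, shoulders on its top
- tray: shallow loose wooden tray 115 x 215 mm (x, y), rim 17 mm high, walls and floor 5 mm, 0.9 kg; origin under its centre. Three brackets fit side by side along y at -62, 0, +62 mm
- sash_fastener: brass sash fastener 62 mm long, bystander, origin under its centre
- pull_ring: bronze pull ring 64 mm across lying flat, bystander, origin under its centre
- shutter_hook: iron shutter hook about 80 mm long lying flat, bystander, origin near its middle
- window_knob: ivory ceramic window knob 40 mm across, 42 mm high, bystander, origin under its centre
Mind the look-alikes: they are no part of the job. What is shaped like the pin3 but blue or red is not meant.

How it is judged:
By the outcome, as a careful person would: the job done as asked, in the order asked, and still so for the second after the job is handed in, with the robot touching nothing.
Of bracket1, bracket2, bracket3 only 2 to 3 are there at a start; the rules pass over those that are not, and their reading is None.
At some moment in a run one of tray may be knocked a few centimetres aside while the robot is not near it.
It also fails if it takes over 210 s, if anything falls off the work surface, if the arm or the gripper's body presses on something with over 40 N, if the wrist force passes 120 N, or if a joint passes its speed limit or range.

### The arm

A 6-joint arm with a two-finger parallel gripper is mounted at the origin on the work surface. World frame = base frame: x ahead of the robot, y to its left, z up, the work surface at z = 0. Lengths are in m, angles in rad, forces in N, time in s.
With the tool pointing down it reaches from about 0.25 to 0.775 m from the base axis. Payload 4 kg.
Tool frame: the origin (TCP) lies midway between the tips of the shut fingers; the grasp point (between the pads) lies 19 mm behind it; z points along the fingers, x is the direction in which the jaws open and shut, and the axes are right-handed (so a half turn about z gives the same grasp; the last joint's range is limited). The gripper opens to 94 mm and grips with 3 to 60 N. Pads are 16 mm wide; open, the fingers measure 119 mm over their backs; the gripper's body (75 mm by 177 mm) begins 78 mm behind the grasp point.
Start: joints at [-1.309, 0.087, 1.371, -0, 1.684, -0.103], TCP at [0.196, -0.514, 0.206] pointing down, gripper open.
Joint ranges: [-3.1, 3.1], [-0.76, 2.03], [0.27, 2.55], [-1.08, 4.22], [0.17, 2.65], [-2.57, 2.57]. Speed limits (rad/s): [2.79, 2.79, 3.14, 3.14, 3.14, 3.14].

### API

Orientations are given as [roll, pitch, yaw] about the fixed x, y, z axes, in that order (R = Rz(yaw) Ry(pitch) Rx(roll)).
In Python, from bench import robot, eyes, close_job gives the robot as it stands.
- The arm moves only by the shell command python3 -m jog 'ROWS'. ROWS is JSON, a list of rows, each a list of 3 entries, a list of its own where there are three numbers: the turn, a rotation vector about the tool's x, y, z in degrees, then the shift along the tool's x, y, z in mm, then the closure, from -1 (fully open) to 1 (shut). In form: [[[wx, wy, wz], [x, y, z], claw], ...]. A call has 1 to 5 rows; each row is the pose to reach, as a shift and turn from the pose commanded when the call began, along the tool's axes at that moment; what a row does not reach only later rows make up. A row lasts 1/10 s, in which the tool goes at most 50 mm and 8.59 degrees, less where a joint would pass 70% of its speed; a pose out of reach is approached as far as the arm can. A call with a gripper value outside its range is refused whole. The fingers move at their own pace and stop on an object; the grip force is fixed at half the most. Time passes only in rows, so rows that repeat a pose let the fingers close. It gives the time, the measured TCP pose, the force and the opening at its end, in the units of the state.
- robot.get_obs(): the state, without advancing time (a new reading comes with each control period).
- eyes.snapshot(name): name is "scene" or "top" or "wrist"; returns (picture, depth): 480x640x3 uint8, red, green, blue; 480x640 float32, m along the optical axis (not along the pixel's ray), 0 where there is no reading.
- eyes.camera_params(name): a dict with "mtx" (3x3 intrinsics, pixels), "world_to_cam" (4x4, takes a point from world to camera coordinates). Camera axes: x right, y up, looking along -z (the intrinsics and any distortion apply to the point x, -y, -z); pixel columns grow to the right and rows downward; lengths in m; the calibration is good to about 2 mm. The wrist camera is an equidistant fisheye: a pixel r from the principal point sees the ray r / f radians off the axis. A picture is of the moment at which its call begins: read the wrist's pose just before it. camera_params takes no time and is no camera call; for the wrist camera it gives the pose at the moment of the call.
- close_job(): hands the job in, once; it reports no verdict.
The state is a dict: "time": time; "joint_positions": joint angles; "qvel": joint speeds; "joint_torque": joint torques, N m; "tool_pos": TCP position; "ee_rot": TCP orientation; "wrist_force": force on the tool from outside, world axes, zero at the start; "wrist_torque": the same for the moment, N m; "width": finger opening in m.
Only numpy, scipy, OpenCV 4.12 (cv2) and the standard library are available. Lean on these libraries where they do the work, as an engineer would, in place of code of your own. Each camera call takes 0.05 s, during which the arm holds its last target. There are 200 camera calls.

## Working session

There is one attempt and no reset: what is moved stays moved. The work goes in short steps, Python scripts to look and compute and a shell command to move; the robot and the scene stay as the last step left them, time stands still between calls to the robot, and variables do not carry over. Pictures are saved under pics/ and viewed, about 12 in all and at most 16, crops included, and the job is handed in when it is done.

```bash
mkdir -p pics; ls; python3 - <<'E'
from bench import robot, eyes
import cv2, numpy as np
o=robot.get_obs(); print(o)
for n in ("scene","top"):
    p,d=eyes.snapshot(n); cv2.imwrite(f"pics/{n}0.png",p[:,:,::-1]); np.savez(f"pics/{n}0.npz",p=p,d=d)
    c=eyes.camera_params(n); print(n,c)
E
```

```text
pics
{'time': 0.0, 'joint_positions': array([-1.30912226e+00,  8.79371890e-02,  1.37223093e+00,  5.73649141e-07,
        1.68359055e+00, -1.03088437e-01]), 'qvel': array([ 0.00113486,  0.00063107,  0.00022199,  0.00042872, -0.00129035,
       -0.00105989]), 'joint_torque': array([ 9.42719703e-05, -3.40187573e+01, -3.02423179e+01,  7.19499565e-02,
        3.29493103e-02, -1.71456277e-04]), 'tool_pos': array([ 0.19606112, -0.5132883 ,  0.20432574]), 'ee_rot': array([-3.14136919e+00,  2.15446562e-03, -1.20603352e+00]), 'wrist_force': array([ 0.19407842, -1.07543098,  0.01941083]), 'wrist_torque': array([ 0.00330623, -0.0697324 , -0.02579857]), 'width': 0.09380670878538644}
scene {'mtx': array([[434.54568698,   0.        , 329.62010738],
       [  0.        , 434.54568698, 245.13686098],
       [  0.        ,   0.        ,   1.        ]]), 'world_to_cam': array([[ 0.88034647,  0.47430854, -0.00463662, -0.489154  ],
       [-0.33752622,  0.63327801,  0.69644455,  0.11618905],
       [ 0.33326587, -0.61154752,  0.71759563, -1.16486904],
       [ 0.        ,  0.        ,  0.        ,  1.        ]])}
top {'mtx': array([[569.49540561,   0.        , 328.51539009],
       [  0.        , 569.49540561, 244.23818032],
       [  0.        ,   0.        ,   1.        ]]), 'world_to_cam': array([[-1.02006676e-03, -9.99955068e-01, -9.42456338e-03,
         2.48777066e-02],
       [ 9.85979601e-01, -2.57833132e-03,  1.66845973e-01,
        -5.44083278e-01],
       [-1.66862776e-01, -9.12223321e-03,  9.85937928e-01,
        -1.39924176e+00],
       [ 0.00000000e+00,  0.00000000e+00,  0.00000000e+00,
         1.00000000e+00]])}
```

View pics/top0.png

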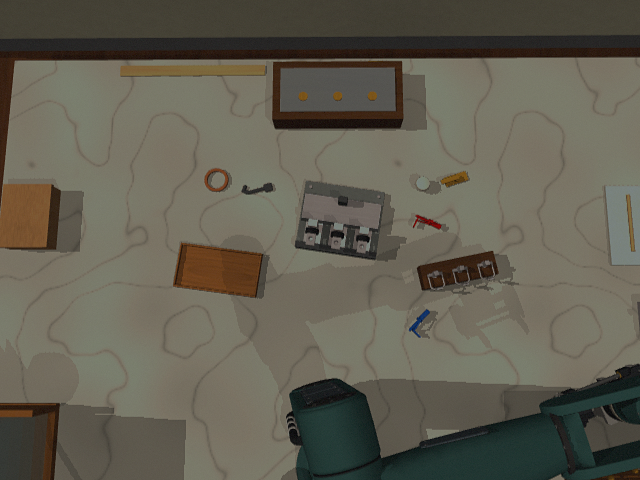

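View pics/scene0.png

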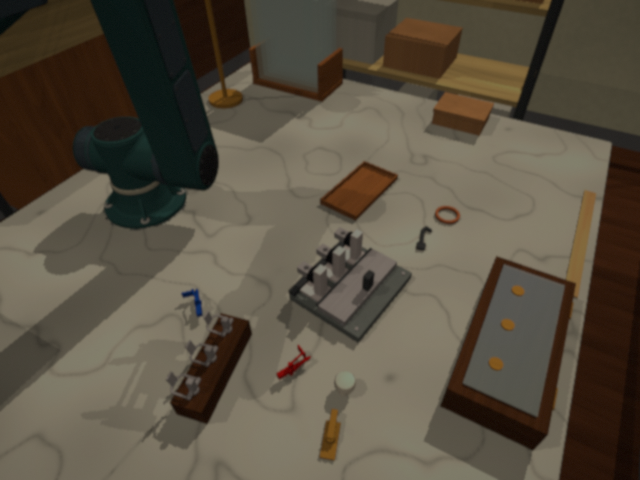

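Top view: the vise is at about (342,220) with three brackets whose shafts point down in the image (−x). The rack with three pins is at (458,270) and the tray at (220,270). The red and blue decoys are at (428,222) and (422,322). Next I'll measure from the depth.

```bash
cat > h.py <<'E'
import numpy as np, cv2
from bench import robot, eyes
def cloud(name,save=None):
    p,d=eyes.snapshot(name); c=eyes.camera_params(name)
    return p,unproj(d,c)
def unproj(d,c):
    K=c["mtx"]; M=np.linalg.inv(c["world_to_cam"])
    v,u=np.mgrid[:480,:640]
    P=np.stack([(u-K[0,2])/K[0,0]*d,-(v-K[1,2])/K[1,1]*d,-d,np.ones_like(d)],-1)
    W=(P@M.T)[...,:3]; W[d<=0]=np.nan
    return W
def blobs(W,zlo,zhi,box,amin=8):
    "box u0,v0,u1,v1; connected blobs in a height band: centroid, minAreaRect (mm)"
    m=np.zeros((480,640),np.uint8); u0,v0,u1,v1=box
    z=W[v0:v1,u0:u1,2]; m[v0:v1,u0:u1]=((z>zlo)&(z<zhi))
    n,l,s,_=cv2.connectedComponentsWithStats(m,connectivity=8); r=[]
    for i in range(1,n):
        if s[i,4]<amin: continue
        P=W[l==i]; R=cv2.minAreaRect((P[:,:2]*1000).astype(np.float32))
        r.append((s[i,4],np.round(P.mean(0)*1000,1),np.round(R[0],1),np.round(R[1],1),round(R[2],1)))
    return r
E
python3 - <<'E'
from h import *
d=np.load("pics/top0.npz"); c=eyes.camera_params("top"); W=unproj(d["d"],c)
for nm,a in dict(table=(0.,0,(280,300,300,320)),posts=(.09,.11,(290,170,400,270)),jawtab=(.07,.085,(290,170,400,215)),shaft=(.074,.086,(290,215,400,270)),bed=(.015,.025,(280,170,400,270)),jawtop=(.032,.04,(290,170,400,220)),racktop=(.043,.053,(400,240,520,300)),pins=(.078,.09,(400,240,520,300)),pinlow=(.054,.09,(400,240,520,300)),trayrim=(.012,.022,(160,230,280,310)),trayfl=(.003,.0085,(160,230,280,310))).items():
    print(nm)
    if nm=="table": print(np.nanmean(W[300:320,280:300],(0,1)),np.nanstd(W[300:320,280:300,2])); continue
    for b in blobs(W,*a): print("  ",*b)
p=d["p"]
a=cv2.resize(p[170:270,280:400],None,fx=5,fy=5); b=cv2.resize(p[240:310,400:520],None,fx=5,fy=5)
cv2.imwrite("pics/crop1.png",cv2.resize(np.vstack([a,b]),(400,570))[:,:,::-1])
E
```

```text
table
[0.38196071 0.12474571 0.0007608 ] 0.003345136079522011
posts
   89 [586.9  63.7  98.8] [582.9  62.9] [22.5 31.9] 89.5
   81 [5.779e+02 3.000e-01 1.003e+02] [5.758e+02 4.000e-01] [23.  24.7] 79.1
   84 [567.7 -62.6  99.2] [566.  -62.8] [23.9 25.9] 80.4
   9 [562.6  -0.7  92.5] [ 5.619e+02 -3.000e-01] [7.3 7.6] 50.4
jawtab
   64 [652.6 -11.4  77.9] [653.7 -11.7] [23.  17.7] 86.0
shaft
   127 [557.4  67.2  80.6] [560.2  65.8] [48.2 32.5] 0.8
   11 [567.7  14.9  80.7] [566.7  15.5] [ 7.2 15.4] 52.2
   109 [544.3   3.5  80.7] [548.7   2.2] [26.8 44.9] 80.7
   116 [536.  -56.8  80.7] [539.7 -59.5] [29.9 46.2] 89.4
   10 [555.  -73.3  81.8] [556.5 -72.8] [12.5  7.3] 25.3
bed
   894 [682.7 -16.3  20.5] [655. -12.] [209.8  98.8] 81.5
   133 [586.1  95.3  20.8] [585.4  94. ] [22.7 56. ] 78.6
   146 [575.5  33.7  20.7] [575.   33.2] [23.6 53.6] 86.6
   141 [557.1 -93.8  20.6] [561.7 -93.3] [20.4 67.1] 81.2
   148 [565.1 -30.6  20.7] [564.9 -30.7] [26.1 53.9] 79.6
   8 [520.1 -24.4  19.2] [520.5 -23.7] [15.7  2. ] 78.9
jawtop
   1229 [637.5  -0.8  36.4] [632.3  -8.6] [200.4  69.9] 81.9
ra
[... 2856 characters left out ...]
262.5] [15.5  5.7] 2.5
   25 [410.5 339.5   4.7] [411.7 340.7] [27.3 10.4] 69.6
   13 [412.1 247.3   4.7] [412.9 248.4] [ 7.4 17. ] 22.1
   12 [406.8 447.8   4.9] [406.3 448. ] [ 8.1 18. ] 46.5
   10 [401.9 428.4   4.3] [401.7 429.4] [11.4 10.3] 26.8
   14 [404.2 397.2   5.2] [404.  397.5] [10.3 14.3] 0.1
   8 [397.2 242.8   4.8] [397.6 242.2] [13.4  6. ] 78.5
   8 [389.3 455.2   5. ] [389.3 455.5] [13.3  4.5] 16.4
   10 [389.2 382.5   5.4] [390.7 382.8] [10.5 11.4] 26.3
   16 [390.8 340.1   4.7] [393.  341.1] [26.3  9.9] 60.8
   9 [390.1 281.1   4.8] [391.  281.9] [ 5.6 16.1] 55.3
   9 [388.3 431.5   4.7] [389.  431.9] [15.8  5.8] 54.1
   8 [385.1 235.3   3.8] [385.8 235. ] [13.   5.1] 89.3
```

View pics/crop1.png

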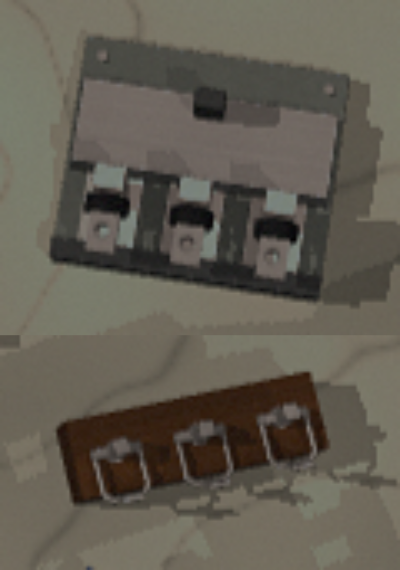

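```bash
cat >> h.py <<'E'
from scipy.spatial.transform import Rotation as Ro
def rel(x,y,z,yaw,o=None):
    "mm, deg: prints turn and shift (tool axes) from the measured pose to a down-pointing pose"
    o=o or robot.get_obs(); R=Ro.from_euler("xyz",o["ee_rot"]); T=Ro.from_euler("xyz",[np.pi,0,np.radians(yaw)])
    s=R.inv().apply(np.array([x,y,z])-np.array(o["tool_pos"])*1000)
    print("turn",np.round((R.inv()*T).as_rotvec(degrees=True),2),"shift",np.round(s,1))
def st():
    o=robot.get_obs(); print("t %.1f tcp %s rot %s F %s w %.1f"%(o["time"],np.round(np.array(o["tool_pos"])*1000,1),np.round(np.degrees(o["ee_rot"]),1),np.round(o["wrist_force"],1),o["width"]*1000))
E
python3 -c "
from h import *
rel(465.5,-239.5,170,-78.5)"
```

```text
turn [-0.    0.11  9.4 ] shift [-159.7 -349.4   34.8]
```

```bash
python3 -m jog '[[[0,0,0],[-20,-44,0],0.1],[[0,0,0],[-40,-88,0],0.1],[[0,0,0],[-60,-130,0],0.1],[[0,0,0],[-80,-174,0],0.1],[[0,0,0],[-100,-216,0],0.1]]'
python3 -m jog '[[[0,0,5],[-20,-44,10],0.1],[[0,0,9.4],[-40,-88,20],0.1],[[0,0,9.4],[-60,-133,35],0.1],[[0,0,9.4],[-60,-133,35],0.1],[[0,0,9.4],[-60,-133,35],0.1]]'
python3 - <<'E'
from h import *
st(); c=eyes.camera_params("wrist"); p,d=eyes.snapshot("wrist"); print(c); cv2.imwrite("pics/w1.png",p[:,:,::-1]); np.savez("pics/w1.npz",p=p,d=d,W=c["world_to_cam"])
rel(465.5,-239.5,170,-78.5)
E
```

```text
time: 0.6
tool_pos: [0.3632, -0.3416, 0.205]
ee_rot: [3.142, 0.001, -1.206]
wrist_force: [0.4, -0.2, 0.1]
width: 0.0576
time: 1.1
tool_pos: [0.4651, -0.2388, 0.1694]
ee_rot: [3.139, 0.001, -1.367]
wrist_force: [-0.8, 0.1, 0.3]
width: 0.0429
t 1.1 tcp [ 465.1 -238.8  169.4] rot [ 1.799e+02  1.000e-01 -7.830e+01] F [-0.8  0.1  0.3] w 42.9
{'mtx': array([[371.64829954,   0.        , 324.65234621],
       [  0.        , 371.64829954, 240.15294309],
       [  0.        ,   0.        ,   1.        ]]), 'world_to_cam': array([[ 2.02601473e-01, -9.79260823e-01, -9.39880219e-04,
        -3.28700404e-01],
       [ 9.42917950e-01,  1.95341285e-01, -2.69717486e-01,
        -3.73314821e-01],
       [ 2.64307364e-01,  5.37589299e-02,  9.62939040e-01,
        -4.66676911e-01],
       [ 0.00000000e+00,  0.00000000e+00,  0.00000000e+00,
         1.00000000e+00]])}
turn [0.07 0.   0.04] shift [-0.3 -0.8  0.1]
```

View pics/w1.png

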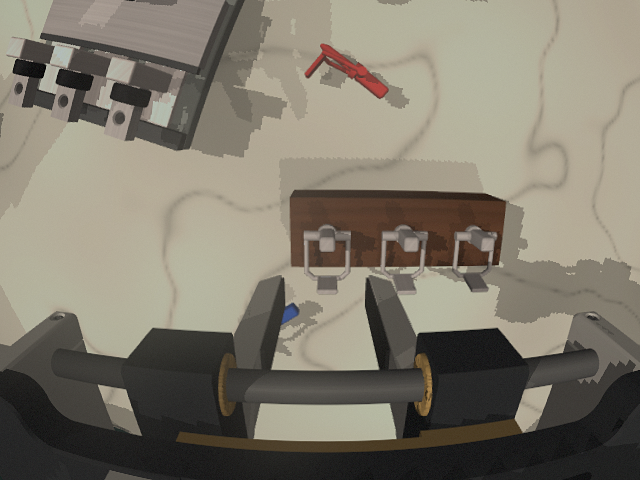

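The wrist view shows pin A at (327,240), centred between the fingers, and the vise at upper left. I'll check its position with the fisheye depth.

```bash
cat >> h.py <<'E'
def wunproj(d,K,w2c):
    v,u=np.mgrid[:480,:640]; x=(u-K[0,2])/K[0,0]; y=(v-K[1,2])/K[1,1]; th=np.hypot(x,y); s=np.tan(np.minimum(th,1.4))/np.maximum(th,1e-9)
    P=np.stack([x*s*d,-y*s*d,-d,np.ones_like(d)],-1); W=(P@np.linalg.inv(w2c).T)[...,:3]; W[d<=0]=np.nan
    return W
def wrist(name=None):
    c=eyes.camera_params("wrist"); p,d=eyes.snapshot("wrist")
    if name: cv2.imwrite(f"pics/{name}.png",p[:,:,::-1])
    return p,wunproj(d,c["mtx"],c["world_to_cam"])
E
python3 - <<'E'
from h import *
q=np.load("pics/w1.npz"); K=eyes.camera_params("wrist")["mtx"]; W=wunproj(q["d"],K,q["W"])
print("pins");[print(*b) for b in blobs(W,.08,.088,(290,200,520,270))]
print("rack");[print(*b) for b in blobs(W,.045,.051,(280,180,520,280),100)]
print("posts");[print(*b) for b in blobs(W,.095,.105,(0,0,260,160))]
print("shaft");[print(*b) for b in blobs(W,.076,.084,(0,0,260,160))]
E
```

```text
pins
233 [ 467.  -240.9   83.5] [ 466.7 -240.9] [11.8 10.5] 12.0
242 [ 479.7 -302.7   83.3] [ 479.4 -303.2] [11.7 12. ] 12.4
209 [ 492.5 -365.4   83.1] [ 492.2 -366. ] [12.5 12. ] 8.6
rack
9630 [ 485.6 -296.5   48. ] [ 479.2 -303.8] [ 60.9 191. ] 11.7
751 [ 447.  -245.1   48. ] [ 447.9 -244.4] [23.2 30.7] 11.6
694 [ 459.2 -307.9   48. ] [ 461.2 -309. ] [23.2 30.9] 10.6
589 [ 472.4 -372.1   48. ] [ 474.5 -373.8] [23.2 30.6] 10.0
posts
362 [589.4  59.   99.3] [589.7  61. ] [25.5 18. ] 81.0
496 [579.6  -3.8  99.4] [579.9  -2.4] [25.4 18.2] 80.0
662 [569.8 -66.6  99.4] [569.9 -65.3] [25.  18.4] 82.0
shaft
743 [561.   60.6  79.6] [567.2  61.4] [26.  63.7] 70.8
915 [550.1  -1.8  79.7] [557.2  -0.9] [27.9 64.9] 70.0
1099 [538.8 -64.2  79.8] [547.5 -64.4] [27.2 64.5] 70.9
8 [551.7 -49.7  83.4] [551.6 -49.5] [2.  3.8] 59.5
```

```bash
python3 -m jog '[[[0,0,0],[1,-1,50],0.1],[[0,0,0],[1,-1,95],0.1],[[0,0,0],[1,-1,107],0.1],[[0,0,0],[1,-1,107],0.1]]'
python3 -m jog '[[[0,0,0],[0,0,0],1],[[0,0,0],[0,0,0],1],[[0,0,0],[0,0,0],1],[[0,0,0],[0,0,0],1],[[0,0,0],[0,0,0],1]]'
```

```text
time: 1.55
tool_pos: [0.4643, -0.2411, 0.0619]
ee_rot: [3.138, 0.003, -1.372]
wrist_force: [-0.5, -0.4, 0.0]
width: 0.0424
time: 2.05
tool_pos: [0.4671, -0.2411, 0.0648]
ee_rot: [-3.14, -0.002, -1.37]
wrist_force: [0.4, 0.0, 3.8]
width: 0.0118
```

```bash
python3 -m jog '[[[0,0,0],[0,0,-30],1],[[0,0,0],[0,0,-70],1],[[0,0,0],[0,0,-110],1],[[0,0,0],[0,0,-135],1],[[0,0,0],[0,0,-135],1]]'
python3 -c "
from h import *
st();rel(493,-54,197,-98.3)"
```

```text
time: 2.55
tool_pos: [0.4684, -0.2418, 0.2034]
ee_rot: [-3.135, -0.007, -1.37]
wrist_force: [-0.1, -0.3, -0.6]
width: 0.0115
t 2.5 tcp [ 468.4 -241.8  203.4] rot [-179.6   -0.4  -78.5] F [-0.1 -0.3 -0.6] w 11.5
turn [-0.45 -0.32 19.82] shift [-179.2  -61.6    5.6]
```

```bash
python3 -m jog '[[[0,0,6],[-45,-15,0],1],[[0,0,12],[-90,-30,0],1],[[0,0,18],[-135,-45,0],1],[[0,0,19.8],[-179,-61,0],1],[[0,0,19.8],[-179,-61,0],1]]'
python3 -m jog '[[[0,0,0],[0,0,0],1],[[0,0,0],[0,0,0],1]]'
python3 - <<'E'
from h import *
st(); p,W=wrist("w2"); st(); np.savez("pics/w2.npz",p=p,W=W)
print("posts");[print(*b) for b in blobs(W,.095,.105,(0,0,640,300))]
print("shaft");[print(*b) for b in blobs(W,.077,.083,(0,0,640,300))]
E
```

```text
time: 3.05
tool_pos: [0.4897, -0.0476, 0.1961]
ee_rot: [3.138, 0.003, -1.708]
wrist_force: [0.7, -1.0, -0.7]
width: 0.0117
time: 3.25
tool_pos: [0.4898, -0.0537, 0.197]
ee_rot: [3.139, -0.001, -1.716]
wrist_force: [0.2, -0.4, -0.3]
width: 0.0115
t 3.2 tcp [489.8 -53.7 197. ] rot [179.9  -0.  -98.3] F [ 0.2 -0.4 -0.3] w 11.5
t 3.3 tcp [489.9 -54.1 197.3] rot [179.9  -0.  -98.4] F [-0.1 -0.5 -0.6] w 11.7
posts
723 [580.1  -2.2  99.7] [580.2  -1.6] [24.7 17.6] 81.8
759 [570.  -64.7  99.8] [570.  -64.6] [23.  17.2] 81.6
628 [589.9  60.2  99.5] [590.1  61.1] [24.3 18.2] 80.1
shaft
358 [653.8 -13.3  78. ] [653.7 -13.3] [22.7 14.5] 81.1
941 [545.6   2.   79.9] [558.1  -0.6] [27.3 61.7] 79.2
919 [556.5  64.   79.9] [567.2  62.5] [25.9 64. ] 71.2
1020 [535.2 -59.   80. ] [539.1 -60. ] [32.8 43. ] 81.6
9 [581.7  69.4  79.9] [581.7  69.5] [6.4 0.7] 89.4
29 [565.4  15.   80.9] [565.6  14.9] [ 3.1 12.3] 81.2
61 [ 492.8 -361.7   80.5] [ 493.4 -361.6] [ 7.7 13.5] 67.2
68 [ 480.5 -299.5   80.5] [ 481.2 -300.1] [ 8.7 14.4] 57.4
49 [ 453.1 -373.3   79.6] [ 452.6 -373.7] [ 4.4 16.1] 12.2
64 [ 440.  -311.6   78.6] [ 439.5 -311.7] [ 5.3 15.9] 11.7
```

View pics/w2.png

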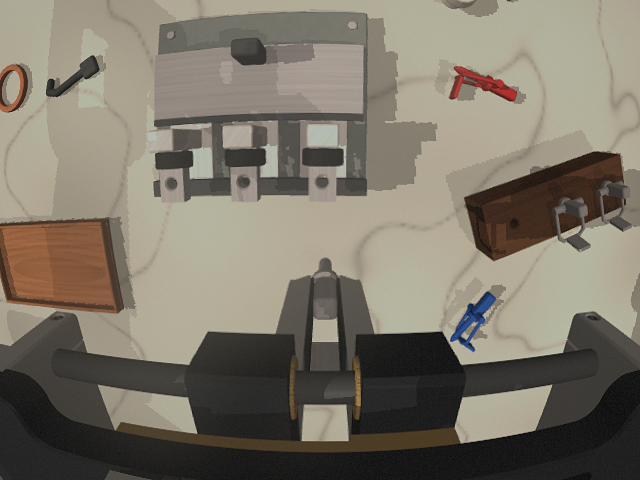

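```bash
python3 - <<'E'
from h import *
q=np.load("pics/w2.npz"); W=q["W"]; p=q["p"]
g=cv2.cvtColor(p,cv2.COLOR_RGB2GRAY)
for (u,v) in ((321,182),(243,182),(171,183)):
    s=g[v-9:v+10,u-9:u+10].astype(float); m=(s<np.median(s)-25).astype(np.uint8)
    n,l,S,C=cv2.connectedComponentsWithStats(m); i=l[9,9]; print(n,i,S[i],C[i]+[u-9,v-9])
    uu,vv=C[i]+[u-9,v-9]; ring=W[int(vv)-8:int(vv)+9,int(uu)-8:int(uu)+9].reshape(-1,3); 
    # ray through centre onto z=.08
    c=eyes.camera_params("wrist"); K=c["mtx"]; M=np.linalg.inv(c["world_to_cam"]); x,y=(uu-K[0,2])/K[0,0],(vv-K[1,2])/K[1,1]; th=np.hypot(x,y)
    d=M[:3,:3]@np.array([x*np.sin(th)/th,-y*np.sin(th)/th,-np.cos(th)]); o=M[:3,3]; t=(.08-o[2])/d[2]; print("hole",np.round((o+t*d)*1000,1))
for z in range(146,190,4):
    m=np.zeros((480,640),bool); m[250:330,300:350]=1; m&=(abs(W[...,2]*1000-z)<2); P=W[m]*1000
    ex=np.array([.9893,-.146]); ey=np.array([.146,.9893]); r=(P[:,:2]-[489.9,-54])
    if len(P)>3: print(z,len(P),"x max %.1f y %.1f..%.1f"%(np.percentile(r@ex,95),*np.percentile(r@ey,[3,97])))
print("cam",o)
E
```

```text
2 1 [  3   4  14  11 120] [321.4        181.84166667]
hole [533.8 -58.7  80. ]
2 1 [  2   2  14  13 131] [242.80152672 181.36641221]
hole [544.2   4.3  80. ]
2 1 [  3   3  13  14 132] [170.59090909 183.20454545]
hole [554.1  67.6  80. ]
150 9 x max 4.2 y -4.2..1.7
154 26 x max 3.6 y -4.0..3.3
158 24 x max 3.8 y -4.4..3.7
162 31 x max 3.8 y -4.4..3.6
166 29 x max 3.9 y -3.7..2.3
170 10 x max 4.2 y -2.3..0.5
182 51 x max 7.3 y -7.1..6.1
186 120 x max 7.1 y -6.1..5.4
cam [ 0.56748252 -0.06607616  0.376395  ]
```

```bash
python3 -c "
from h import *
rel(533.8,-58.5,145,-98.5)"
```

```text
turn [ 0.11 -0.02  0.12] shift [ -2.1 -44.1  52.3]
```

```bash
python3 -m jog '[[[0,0,0],[-2,-25,10],1],[[0,0,0],[-2,-44,30],1],[[0,0,0],[-2,-44,52],1],[[0,0,0],[-2,-44,52],1],[[0,0,0],[-2,-44,52],1]]'
python3 - <<'E'
from h import *
p,W=wrist("w3"); st()
cv2.imwrite("pics/w3.png",cv2.resize(p[160:340,220:420],None,fx=3,fy=3)[:,:,::-1])
rel(533.8,-58.5,120,-98.5)
E
```

```text
time: 3.8
tool_pos: [0.5337, -0.0586, 0.146]
ee_rot: [3.14, -0.0, -1.718]
wrist_force: [-0.2, 0.3, -0.0]
width: 0.0119
t 3.9 tcp [534.4 -58.5 147.2] rot [-179.9   -0.   -98.4] F [-0.3  0.7 -0.6] w 11.9
turn [-0.05 -0.01  0.11] shift [ 0.1  0.6 27.2]
```

View pics/w3.png

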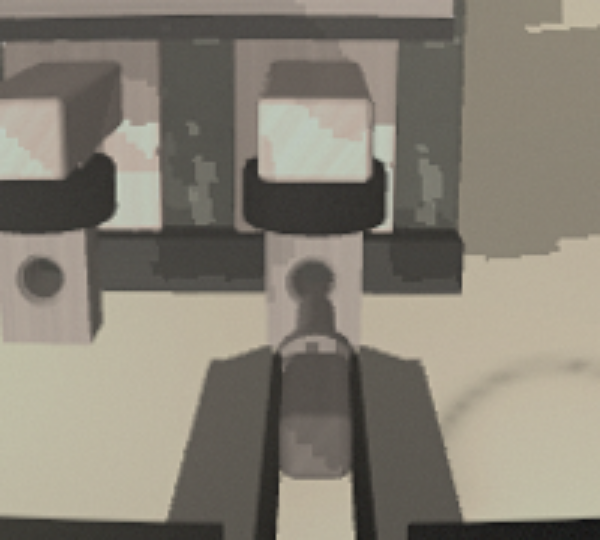

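The crop shows the pin tip at about (315,272) just above the hole at (311,278), so it is within about 1 mm. I'll shift slightly and descend.

```bash
python3 -m jog '[[[0,0,0],[-0.6,0,8],1],[[0,0,0],[-0.6,0,16],1],[[0,0,0],[-0.6,0,20],1],[[0,0,0],[-0.6,0,24],1],[[0,0,0],[-0.6,0,24],1]]'
python3 -c "
from h import *
st()"
```

```text
time: 4.35
tool_pos: [0.5339, -0.0569, 0.1217]
ee_rot: [3.141, -0.001, -1.716]
wrist_force: [0.2, -0.5, -0.3]
width: 0.0116
t 4.3 tcp [533.9 -56.9 121.7] rot [179.9  -0.  -98.3] F [ 0.2 -0.5 -0.3] w 11.6
```

```bash
python3 -m jog '[[[0,0,0],[0,0,8],1],[[0,0,0],[0,0,16],1],[[0,0,0],[0,0,22],1],[[0,0,0],[0,0,26],1],[[0,0,0],[0,0,28],1]]'; python3 -m jog '[[[0,0,0],[0,0,0],1],[[0,0,0],[0,0,0],1]]'
```

```text
time: 4.85
tool_pos: [0.5345, -0.0571, 0.0968]
ee_rot: [-3.141, -0.001, -1.716]
wrist_force: [-5.4, -0.9, 16.6]
width: 0.0117
time: 5.05
tool_pos: [0.5344, -0.0571, 0.0968]
ee_rot: [-3.141, -0.001, -1.716]
wrist_force: [-4.3, -1.2, 10.5]
width: 0.0116
```

```bash
python3 -m jog '[[[0,0,0],[0,0,-1],0.4],[[0,0,0],[0,0,-1],0.4],[[0,0,0],[0,0,-1],0.4],[[0,0,0],[0,0,-30],0.4],[[0,0,0],[0,0,-55],0.4]]'; python3 -m jog '[[[0,0,0],[0,20,0],1],[[0,0,0],[0,34,0],1],[[0,0,0],[0,34,0],1],[[0,0,0],[0,34,0],1],[[0,0,0],[0,34,0],1]]'
python3 - <<'E'
from h import *
st()
p,W=cloud("scene"); cv2.imwrite("pics/s1.png",cv2.resize(p[200:350,260:460],None,fx=3.5,fy=3.5)[:,:,::-1])
p,W=cloud("top")
[print(*b) for b in blobs(W,.086,.12,(290,170,400,285),4)]
rel(500.2,-52.2,116,-98.4)
E
```

```text
time: 5.55
tool_pos: [0.5337, -0.0564, 0.1488]
ee_rot: [3.139, 0.001, -1.715]
wrist_force: [0.5, -0.4, 0.0]
width: 0.0281
time: 6.05
tool_pos: [0.5011, -0.0519, 0.1491]
ee_rot: [3.141, 0.0, -1.716]
wrist_force: [-0.3, 0.3, 0.1]
width: 0.0006
t 6.0 tcp [501.1 -51.9 149.1] rot [180.    0.  -98.3] F [-0.3  0.3  0.1] w 0.6
124 [582.7  63.8  96.1] [580.7  63.9] [23.9 37. ] 84.4
turn [0.02 0.   0.1 ] shift [ 0.4  0.9 33.1]
```

View pics/s1.png

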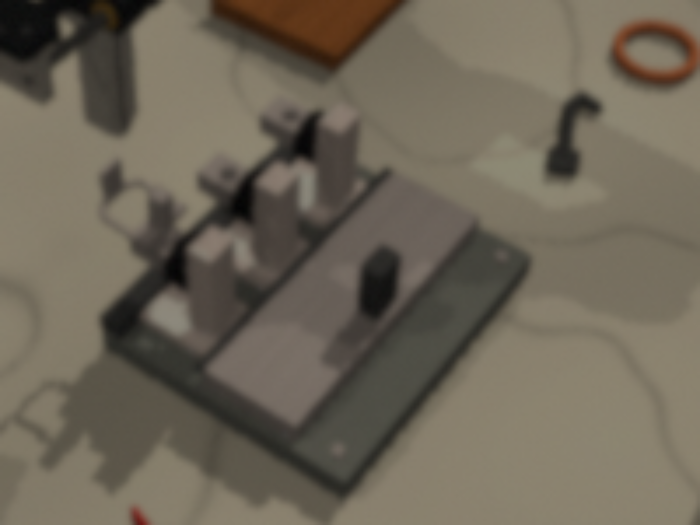

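```bash
python3 -m jog '[[[0,0,0],[0,0,20],1],[[0,0,0],[0,0,32],1],[[0,0,0],[0,0,40],1],[[0,0,0],[0,0,47],1],[[0,0,0],[0,0,54],1]]'; python3 -m jog '[[[0,0,0],[0,0,6],1],[[0,0,0],[0,0,12],1],[[0,0,0],[0,0,18],1],[[0,0,0],[0,0,24],1],[[0,0,0],[0,0,30],1]]'; python3 -m jog '[[[0,0,0],[0,0,3],1],[[0,0,0],[0,0,6],1],[[0,0,0],[0,0,8],1],[[0,0,0],[0,0,10],1],[[0,0,0],[0,0,10],1]]'
```

```text
time: 6.65
tool_pos: [0.5011, -0.052, 0.0952]
ee_rot: [-3.141, -0.0, -1.716]
wrist_force: [-0.3, -0.2, 0.5]
width: 0.0004
time: 7.15
tool_pos: [0.5038, -0.0525, 0.0668]
ee_rot: [-3.134, -0.0, -1.716]
wrist_force: [6.7, -2.3, 5.0]
width: 0.0001
time: 7.65
tool_pos: [0.5075, -0.0532, 0.0611]
ee_rot: [-3.124, -0.001, -1.716]
wrist_force: [6.8, -1.1, 12.1]
width: 0.0005
```

```bash
python3 - <<'E'
from h import *
p,W=wrist(); a=cv2.resize(p[140:340,220:420],(400,400))
p,W=cloud("scene"); b=cv2.resize(p[220:300,250:330],(400,400))
cv2.imwrite("pics/c2.png",np.hstack([a,b])[:,:,::-1])
E
```

```text
(no output)
```

View pics/c2.png

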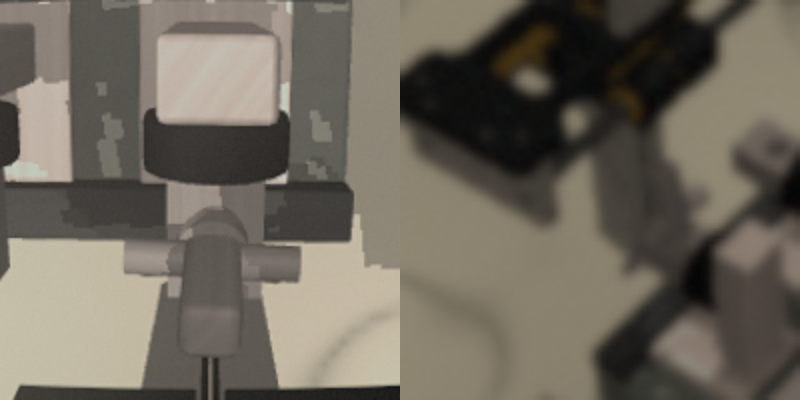

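Wrist crop: the pin is seated and the loop is nearly shut, but the finger slid inward along the inclined tab. I'll back off and press further out, near the tab tip.

```bash
python3 -m jog '[[[0,0,0],[0,0,-10],1],[[0,0,0],[0,0,-18],1],[[0,0,0],[0,3,-18],1],[[0,0,0],[0,4,-14],1],[[0,0,0],[0,4,-10],1]]';python3 -m jog '[[[0,0,0],[0,0,3],1],[[0,0,0],[0,0,6],1],[[0,0,0],[0,0,8],1],[[0,0,0],[0,0,10],1],[[0,0,0],[0,0,10],1]]'; python3 -m jog '[[[0,0,0],[0,0,2],1],[[0,0,0],[0,0,4],1],[[0,0,0],[0,0,4],1]]'
```

```text
time: 8.25
tool_pos: [0.496, -0.0512, 0.0643]
ee_rot: [3.14, -0.0, -1.716]
wrist_force: [0.8, 0.1, 1.3]
width: 0.0004
time: 8.75
tool_pos: [0.4986, -0.0518, 0.0567]
ee_rot: [-3.137, -0.0, -1.716]
wrist_force: [3.8, -0.6, 4.9]
width: 0.0005
time: 9.05
tool_pos: [0.5008, -0.0522, 0.0545]
ee_rot: [-3.132, -0.001, -1.716]
wrist_force: [6.8, -0.6, 8.9]
width: -0.0
```

```bash
python3 -m jog '[[[0,0,0],[0,4,-30],0.1],[[0,0,0],[0,8,-70],0.1],[[0,0,0],[0,20,-110],0.1],[[0,0,0],[0,30,-140],0.1],[[0,0,0],[0,30,-140],0.1]]'
python3 - <<'E'
from h import *
st(); p,W=wrist(); cv2.imwrite("pics/w4.png",cv2.resize(p[100:280,200:440],None,fx=3,fy=3)[:,:,::-1]); np.savez("pics/w4.npz",p=p,W=W)
ex=np.array([.9893,-.146]); ey=np.array([.146,.9893]); r=(W[...,:2]*1000-[533.9,-57.3]); x=r@ex; y=r@ey; z=W[...,2]*1000-80
for a in range(-46,-8,3):
    m=(abs(x-a)<1.5)&(abs(y)<7)&(abs(z)<60); print(a,m.sum(),np.round(np.percentile(z[m],[5,50,95]),1) if m.sum()>2 else "")
rel(479.5,-302.5,190,-78.4)
E
```

```text
time: 9.55
tool_pos: [0.4677, -0.0471, 0.1957]
ee_rot: [-3.136, -0.001, -1.716]
wrist_force: [1.4, -0.3, -0.1]
width: 0.0369
t 9.6 tcp [467.7 -47.1 195.7] rot [-179.7   -0.   -98.3] F [ 1.4 -0.3 -0.1] w 36.9
-46 0 
-43 0 
-40 0 
-37 5 [-22.5 -21.7 -21.2]
-34 46 [-21.7 -20.7 -19.7]
-31 60 [-22.3 -21.1 -19.8]
-28 52 [-22.6 -21.3 -20.1]
-25 63 [-23.2 -22.  -20.6]
-22 49 [-23.4 -22.3 -21.3]
-19 47 [-23.5 -22.6 -21.6]
-16 36 [-1.3 -0.3  0.8]
-13 72 [-1.2 -0.2  1. ]
-10 54 [-1.4 -0.1  1.2]
turn [ -0.1   -0.04 -19.9 ] shift [251.  -49.2   2.9]
```

View pics/w4.png

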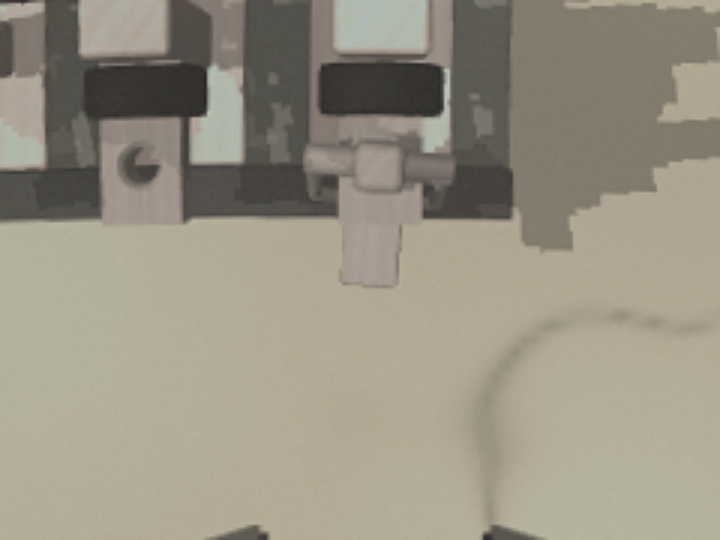

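```bash
python3 - <<'E'
from h import *
W=np.load("pics/w4.npz")["W"]
ex=np.array([.9893,-.146]); ey=np.array([.146,.9893]); r=(W[...,:2]*1000-[533.9,-57.3]); x=r@ex; y=r@ey; z=W[...,2]*1000-80
m=(abs(x)<25)&(abs(y)<25)&(z>32)&(z<40); print("grip top n",m.sum(),"x",np.percentile(x[m],[2,50,98]).round(1),"y",np.percentile(y[m],[2,50,98]).round(1),"z",np.percentile(z[m],[2,50,98]).round(1)); A=np.c_[x[m],y[m],np.ones(m.sum())]; print("slope",np.linalg.lstsq(A,z[m],rcond=None)[0].round(3))
m=(abs(x)<20)&(abs(y)>9)&(abs(y)<19)&(z>2)&(z<20); print("barrel",m.sum(),"x",np.percentile(x[m],[2,50,98]).round(1),"y",np.percentile(y[m],[2,98]).round(1),"zmax",np.percentile(z[m],[50,95]).round(1))
m=(x<-18)&(x>-45)&(abs(y)<9)&(z>-30)&(z<-15); A=np.c_[x[m],y[m],np.ones(m.sum())]; print("tab slope",np.linalg.lstsq(A,z[m],rcond=None)[0].round(3),x[m].min(),np.percentile(x[m],3),"y",np.percentile(y[m],[3,97]))
m=(x>-16)&(x<-9)&(abs(y)<9)&(abs(z)<3); A=np.c_[x[m],y[m],np.ones(m.sum())]; print("shaft slope",np.linalg.lstsq(A,z[m],rcond=None)[0].round(3))
E
```

```text
grip top n 273 x [-5.6  0.1  5.7] y [-6.7 -1.2  4.4] z [33.3 35.5 37. ]
slope [ 2.4000e-02 -4.0000e-03  3.5415e+01]
barrel 333 x [-3.9  2.2 19.3] y [-18.7  17.5] zmax [10.7 12.6]
tab slope [-1.2600e-01  8.0000e-03 -2.5038e+01] -35.78863232187587 -34.715266133242615 y [-6.66402379  8.72068051]
shaft slope [0.044 0.026 0.454]
```

```bash
python3 -m jog '[[[0,0,0],[0,-15,40],1],[[0,0,0],[0,-32,80],1],[[0,0,0],[0,-32,115],1],[[0,0,0],[0,-32,130],1],[[0,0,0],[0,-32,133],1]]'; python3 -m jog '[[[0,0,0],[0,0,4],1],[[0,0,0],[0,0,8],1],[[0,0,0],[0,0,11],1],[[0,0,0],[0,0,14],1],[[0,0,0],[0,0,14],1]]'; python3 -m jog '[[[0,0,0],[0,0,2],1],[[0,0,0],[0,0,4],1],[[0,0,0],[0,0,4],1]]'
```

```text
time: 10.1
tool_pos: [0.4948, -0.0507, 0.0527]
ee_rot: [3.13, 0.001, -1.716]
wrist_force: [-2.3, 1.4, -0.4]
width: 0.0078
time: 10.6
tool_pos: [0.5001, -0.0524, 0.0463]
ee_rot: [-3.138, -0.001, -1.716]
wrist_force: [-0.7, -1.5, 4.5]
width: 0.0006
time: 10.9
tool_pos: [0.5003, -0.0528, 0.0429]
ee_rot: [-3.137, -0.002, -1.716]
wrist_force: [-0.9, -1.9, 5.9]
width: 0.0005
```

```bash
cat >> h.py <<'E'
EX=np.array([.9893,-.146]); EY=np.array([.146,.9893])
def tab(W,hole):
    r=(W[...,:2]*1000-hole); x=r@EX; y=r@EY; z=W[...,2]*1000-80
    m=(x<-18)&(x>-50)&(abs(y)<9)&(z>-45)&(z<-8)
    if m.sum()>20: A=np.c_[x[m],y[m],np.ones(m.sum())]; print("tab",m.sum(),"slope",np.linalg.lstsq(A,z[m],rcond=None)[0].round(3),"tip x",np.percentile(x[m],3).round(1),"z",np.percentile(z[m],[5,50,95]).round(1))
    m=(abs(x)<25)&(abs(y)<25)&(z>30)&(z<45); print("grip top",m.sum(),"x",np.median(x[m]).round(1),"y",np.median(y[m]).round(1),"z",np.median(z[m]).round(1))
E
python3 -m jog '[[[0,0,0],[0,0,-30],0.1],[[0,0,0],[0,8,-70],0.1],[[0,0,0],[0,20,-110],0.1],[[0,0,0],[0,32,-150],0.1],[[0,0,0],[0,32,-150],0.1]]'
python3 - <<'E'
from h import *
st(); p,W=wrist(); tab(W,[533.9,-57.3])
E
```

```text
time: 11.4
tool_pos: [0.4699, -0.0476, 0.1983]
ee_rot: [-3.127, -0.001, -1.716]
wrist_force: [0.1, 0.6, 0.7]
width: 0.0374
t 11.4 tcp [469.9 -47.6 198.3] rot [-1.792e+02 -1.000e-01 -9.830e+01] F [0.1 0.6 0.7] w 37.4
tab 77 slope [  0.045   0.047 -25.153] tip x -27.9 z [-26.8 -25.9 -24.8]
grip top 265 x 0.8 y -2.0 z 35.6
```

Pin 1 is now shut: the tab is level and its tip is about 29 mm out. Next is pin 2.

```bash
python3 -c "
from h import *
rel(479.4,-303,185,-78.5)"
```

```text
turn [ -0.54  -0.13 -19.8 ] shift [251.4 -47.1  10.5]
```

```bash
python3 -m jog '[[[0,0,-6],[48,-9,2],0.2],[[0,0,-12],[96,-18,4],0.2],[[0,0,-18],[144,-27,6],0.2],[[0,0,-19.8],[192,-36,8],0.2],[[0,0,-19.8],[240,-45,10],0.2]]'; python3 -m jog '[[[0,0,0],[11,2,30],0.2],[[0,0,0],[11,2,60],0.2],[[0,0,0],[11,2,60],0.2],[[0,0,0],[11,2,60],0.2]]'
python3 - <<'E'
from h import *
st(); p,W=wrist(); [print(*b) for b in blobs(W,.079,.089,(220,100,520,320),30)]
rel(479.4,-303,62,-78.5)
E
```

```text
time: 11.95
tool_pos: [0.4764, -0.2926, 0.1785]
ee_rot: [3.14, 0.002, -1.37]
wrist_force: [1.3, 0.4, 0.1]
width: 0.0378
time: 12.35
tool_pos: [0.4766, -0.3016, 0.1191]
ee_rot: [3.14, 0.003, -1.37]
wrist_force: [-0.4, -0.5, -0.0]
width: 0.0376
t 12.3 tcp [ 476.6 -301.6  119.1] rot [ 1.799e+02  1.000e-01 -7.850e+01] F [-0.4 -0.5 -0. ] w 37.6
376 [ 480.1 -303.5   83.1] [ 479.6 -303.7] [11.8 12.4] 11.5
346 [ 492.8 -365.4   83.2] [ 492.3 -366.1] [11.3 12.4] 10.4
74 [ 453.6 -373.9   80. ] [ 453.6 -374.2] [ 2.7 15.4] 9.6
turn [-0.02 -0.01  0.03] shift [ 1.3 -1.6 58.9]
```

```bash
python3 -m jog '[[[0,0,0],[2.2,-2.6,20],0.2],[[0,0,0],[2.2,-2.6,45],0.2],[[0,0,0],[2.2,-2.6,57],0.2],[[0,0,0],[2.2,-2.6,57],0.2],[[0,0,0],[2.2,-2.6,57],0.2]]'
python3 -m jog '[[[0,0,0],[0,0,0],1],[[0,0,0],[0,0,0],1],[[0,0,0],[0,0,0],1],[[0,0,0],[0,0,0],1],[[0,0,0],[0,0,0],1]]'
python3 -m jog '[[[0,0,0],[0,0,-30],1],[[0,0,0],[0,0,-70],1],[[0,0,0],[0,0,-110],1],[[0,0,0],[0,0,-135],1],[[0,0,0],[0,0,-135],1]]'
python3 -c "
from h import *
st();rel(504,10,197,-98.5)"
```

```text
time: 12.9
tool_pos: [0.4809, -0.3041, 0.065]
ee_rot: [-3.14, -0.002, -1.37]
wrist_force: [0.1, 0.5, 0.8]
width: 0.0377
time: 13.4
tool_pos: [0.4804, -0.3039, 0.0641]
ee_rot: [-3.141, -0.0, -1.37]
wrist_force: [0.4, 0.4, 3.1]
width: 0.0118
time: 13.9
tool_pos: [0.4821, -0.3053, 0.2035]
ee_rot: [-3.135, -0.007, -1.37]
wrist_force: [0.7, -1.2, 0.0]
width: 0.0114
t 13.9 tcp [ 482.1 -305.3  203.5] rot [-179.6   -0.4  -78.5] F [ 0.7 -1.2  0. ] w 11.4
turn [-0.43 -0.36 20.  ] shift [-304.7  -84.3    4.7]
```

```bash
python3 -m jog '[[[0,0,6],[-45,-12,0],1],[[0,0,12],[-90,-25,0],1],[[0,0,18],[-135,-37,0],1],[[0,0,20],[-180,-50,0],1],[[0,0,20],[-220,-61,0],1]]'
python3 -c "
from h import *
st();rel(504,10,197,-98.5)"
```

```text
time: 14.4
tool_pos: [0.4949, -0.0738, 0.1957]
ee_rot: [3.138, 0.001, -1.72]
wrist_force: [1.4, -0.2, -0.2]
width: 0.0119
t 14.4 tcp [494.9 -73.8 195.7] rot [179.8   0.  -98.5] F [ 1.4 -0.2 -0.2] w 11.9
turn [ 0.22  0.04 -0.02] shift [-84.2   3.4  -1.2]
```

```bash
python3 -m jog '[[[0,0,0],[-40,0,0],1],[[0,0,0],[-70,2,0],1],[[0,0,0],[-80,2,0],1],[[0,0,0],[-80,2,0],1],[[0,0,0],[-80,2,0],1]]'
cat >> h.py <<'E'
def hole(p,u,v,zt=.08):
    g=cv2.cvtColor(p,cv2.COLOR_RGB2GRAY); s=g[v-10:v+11,u-10:u+11].astype(float); m=(s<np.median(s)-25).astype(np.uint8)
    n,l,S,C=cv2.connectedComponentsWithStats(m); i=1+np.argmax(S[1:,4]); uu,vv=C[i]+[u-10,v-10]
    c=eyes.camera_params("wrist"); K=c["mtx"]; M=np.linalg.inv(c["world_to_cam"]); x,y=(uu-K[0,2])/K[0,0],(vv-K[1,2])/K[1,1]; th=np.hypot(x,y)
    d=M[:3,:3]@np.array([x*np.sin(th)/th,-y*np.sin(th)/th,-np.cos(th)]); o=M[:3,3]; t=(zt-o[2])/d[2]
    print("hole px",uu.round(1),vv.round(1),S[i],np.round((o+t*d)*1000,1))
E
python3 - <<'E'
from h import *
st(); p,W=wrist(); hole(p,322,182); np.savez("pics/w5.npz",p=p,W=W)
[print(*b) for b in blobs(W,.095,.105,(200,0,420,200),100)]
rel(543.9,5.9,147,-98.5)
E
```

```text
time: 14.9
tool_pos: [0.5055, 0.0024, 0.1973]
ee_rot: [3.14, -0.001, -1.72]
wrist_force: [-0.1, -1.0, -1.2]
width: 0.0115
t 14.9 tcp [505.5   2.4 197.3] rot [ 1.799e+02 -1.000e-01 -9.850e+01] F [-0.1 -1.  -1.2] w 11.5
hole px 315.5 188.1 [ 0 11  9 10 75] [545.2   2.7  80. ]
778 [580.1  -1.7  99.8] [580.   -1.6] [23.8 17.3] 81.2
718 [590.1  60.9  99.6] [590.3  61.7] [25.  17.6] 80.1
739 [570.5 -64.3  99.7] [570.4 -64.9] [24.4 18. ] 82.2
turn [ 0.08 -0.05 -0.08] shift [ -9.5 -37.3  50.5]
```

```bash
python3 - <<'E'
from h import *
p=np.load("pics/w5.npz")["p"]; hole(p,311,183); hole(p,309,183)
E
```

```text
hole px 313.6 188.7 [  6  10  14  11 120] [544.9   4.3  80. ]
hole px 313.6 188.9 [  9  11  12  10 108] [544.8   4.3  80. ]
```

```bash
python3 -m jog '[[[0,0,0],[-9,-25,10],1],[[0,0,0],[-9,-37.6,30],1],[[0,0,0],[-9,-37.6,50],1],[[0,0,0],[-9,-37.6,50],1],[[0,0,0],[-9,-37.6,50],1]]'
python3 -m jog '[[[0,0,0],[0,0,0],1]]'
python3 -c "
from h import *
st();rel(544.3,5.8,120,-98.5)"
```

```text
time: 15.45
tool_pos: [0.5442, 0.0055, 0.1483]
ee_rot: [3.141, -0.0, -1.721]
wrist_force: [0.2, 0.0, -0.8]
width: 0.0115
time: 15.55
tool_pos: [0.545, 0.0059, 0.1499]
ee_rot: [-3.139, -0.0, -1.72]
wrist_force: [-0.1, 0.2, -0.1]
width: 0.0116
t 15.6 tcp [545.    5.9 149.9] rot [-179.9   -0.   -98.6] F [-0.1  0.2 -0.1] w 11.6
turn [-0.14 -0.   -0.06] shift [ 0.2  0.8 29.9]
```

```bash
python3 -m jog '[[[0,0,0],[0,0.3,10],1],[[0,0,0],[0,0.3,20],1],[[0,0,0],[0,0.3,24],1],[[0,0,0],[0,0.3,27],1],[[0,0,0],[0,0.3,27],1]]'
```

```text
time: 16.05
tool_pos: [0.5439, 0.0064, 0.1208]
ee_rot: [3.141, -0.001, -1.719]
wrist_force: [0.4, -1.9, -0.2]
width: 0.0116
```

```bash
python3 -m jog '[[[0,0,0],[0,0,8],1],[[0,0,0],[0,0,16],1],[[0,0,0],[0,0,22],1],[[0,0,0],[0,0,26],1],[[0,0,0],[0,0,28],1]]'; python3 -m jog '[[[0,0,0],[0,0,0],1],[[0,0,0],[0,0,0],1]]'
```

```text
time: 16.55
tool_pos: [0.5445, 0.0061, 0.096]
ee_rot: [-3.14, -0.001, -1.719]
wrist_force: [-5.5, -2.8, 16.8]
width: 0.0116
time: 16.75
tool_pos: [0.5444, 0.0062, 0.096]
ee_rot: [-3.14, -0.001, -1.719]
wrist_force: [-4.4, -2.5, 9.7]
width: 0.012
```

```bash
python3 -m jog '[[[0,0,0],[0,0,-1],0.4],[[0,0,0],[0,0,-1],0.4],[[0,0,0],[0,0,-1],0.4],[[0,0,0],[0,0,-30],0.4],[[0,0,0],[0,0,-55],0.4]]'; python3 -m jog '[[[0,0,0],[0,20,0],1],[[0,0,0],[0,38,0],1],[[0,0,0],[0,38,0],1],[[0,0,0],[0,38,0],1],[[0,0,0],[0,38,0],1]]'
python3 -m jog '[[[0,0,0],[0,0,20],1],[[0,0,0],[0,0,36],1],[[0,0,0],[0,0,46],1],[[0,0,0],[0,0,56],1],[[0,0,0],[0,0,66],1]]'; python3 -m jog '[[[0,0,0],[0,0,8],1],[[0,0,0],[0,0,16],1],[[0,0,0],[0,-1,22],1],[[0,0,0],[0,-2,28],1],[[0,0,0],[0,-3,33],1]]'
```

```text
time: 17.25
tool_pos: [0.5433, 0.0072, 0.1476]
ee_rot: [3.138, 0.0, -1.719]
wrist_force: [0.6, -0.9, -0.7]
width: 0.0281
time: 17.75
tool_pos: [0.507, 0.0123, 0.148]
ee_rot: [3.141, 0.0, -1.719]
wrist_force: [-1.6, -0.3, 0.3]
width: 0.0008
time: 18.25
tool_pos: [0.5073, 0.0122, 0.0821]
ee_rot: [-3.14, 0.0, -1.719]
wrist_force: [0.3, -0.2, 0.3]
width: 0.0005
time: 18.75
tool_pos: [0.5177, 0.0108, 0.0553]
ee_rot: [-3.122, 0.0, -1.719]
wrist_force: [-1.0, -0.4, 32.0]
width: 0.0007
```

```bash
python3 -m jog '[[[0,0,0],[0,3,-20],1],[[0,0,0],[0,10,-60],1],[[0,0,0],[0,20,-100],1],[[0,0,0],[0,30,-148],1],[[0,0,0],[0,30,-148],1]]'
python3 - <<'E'
from h import *
st(); p,W=wrist(); tab(W,[544.3,6]);tab(W,[533.9,-57.3]); cv2.imwrite("pics/w6.png",cv2.resize(p[100:280,200:440],None,fx=3,fy=3)[:,:,::-1]); np.savez("pics/w6.npz",p=p,W=W)
E
```

```text
time: 19.25
tool_pos: [0.4826, 0.0163, 0.2055]
ee_rot: [-3.127, 0.001, -1.719]
wrist_force: [1.0, -0.3, 0.2]
width: 0.0005
t 19.2 tcp [482.6  16.3 205.5] rot [-1.792e+02  1.000e-01 -9.850e+01] F [ 1.  -0.3  0.2] w 0.5
tab 398 slope [-2.1000e-01  7.0000e-03 -2.5911e+01] tip x -37.2 z [-22.3 -20.1 -17.7]
grip top 249 x 0.5 y -1.2 z 35.6
tab 58 slope [  0.076   0.1   -24.7  ] tip x -27.8 z [-27.  -25.7 -24.5]
grip top 255 x 1.0 y -1.1 z 35.4
```

View pics/w6.png

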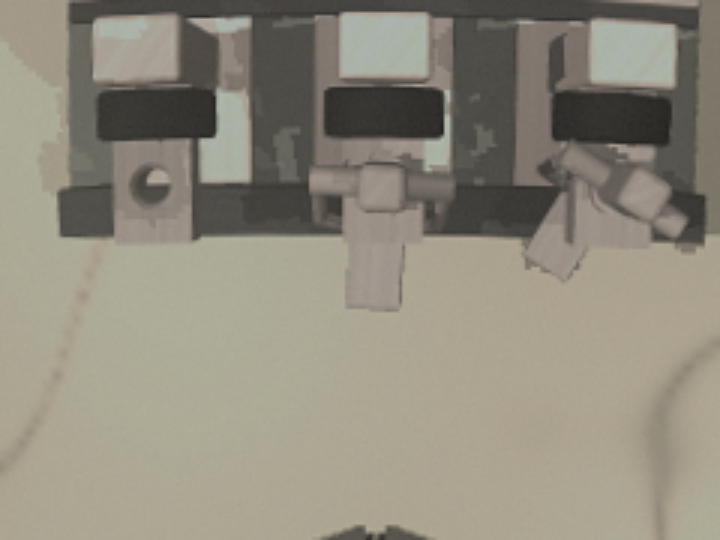

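Picture: middle pin 2's loop is about 0.2 rad short of shut. Pin 1 at right is shut but has twisted about 35° in its hole, so I'll turn it back by its grip later. First I'll press pin 2 further out.

```bash
python3 -m jog '[[[0,0,0],[1,-10,45],1],[[0,0,0],[1,-22,90],1],[[0,0,0],[1,-22,120],1],[[0,0,0],[1,-22,130],1],[[0,0,0],[1,-22,134],1]]'; python3 -m jog '[[[0,0,0],[0,0,4],1],[[0,0,0],[0,0,8],1],[[0,0,0],[0,0,11],1],[[0,0,0],[0,0,14],1],[[0,0,0],[0,0,14],1]]'; python3 -m jog '[[[0,0,0],[0,0,1],1],[[0,0,0],[0,0,2],1],[[0,0,0],[0,0,2],1]]'
```

```text
time: 19.8
tool_pos: [0.4989, 0.0123, 0.0607]
ee_rot: [3.134, -0.001, -1.719]
wrist_force: [-2.4, 0.3, 0.0]
width: 0.0008
time: 20.3
tool_pos: [0.5023, 0.012, 0.0501]
ee_rot: [-3.139, 0.0, -1.719]
wrist_force: [1.0, -0.3, -0.0]
width: 0.0004
time: 20.6
tool_pos: [0.5016, 0.0121, 0.0475]
ee_rot: [-3.141, -0.0, -1.719]
wrist_force: [0.1, 0.4, -0.7]
width: 0.0003
```

```bash
python3 -m jog '[[[0,0,0],[0,0,-40],1],[[0,0,0],[0,5,-90],1],[[0,0,0],[0,10,-130],1],[[0,0,0],[0,20,-150],1],[[0,0,0],[0,20,-150],1]]'; python3 -m jog '[[[0,0,0],[0,0,0],1]]'
python3 - <<'E'
from h import *
st(); p,W=wrist(); tab(W,[544.3,6])
q=np.array([544.3,6]); o=robot.get_obs(); r=np.array(o["tool_pos"])[:2]*1000-q; print("tcp rel",r@EX,r@EY)
E
```

```text
time: 21.1
tool_pos: [0.4834, 0.015, 0.2021]
ee_rot: [-3.133, 0.0, -1.719]
wrist_force: [0.6, -0.5, 0.3]
width: 0.0004
time: 21.2
tool_pos: [0.4817, 0.015, 0.197]
ee_rot: [-3.141, -0.0, -1.719]
wrist_force: [0.2, -0.6, -0.7]
width: 0.0002
t 21.2 tcp [481.7  15.  197. ] rot [-180.    -0.   -98.5] F [ 0.2 -0.6 -0.7] w 0.2
tab 255 slope [-3.0000e-03  4.0000e-03 -2.4654e+01] tip x -31.5 z [-25.8 -24.5 -23.5]
grip top 282 x 0.2 y -1.3 z 35.6
tcp rel -63.7959331224914 -0.2420864203119257
```

```bash
python3 -m jog '[[[0,0,0],[0,-14,45],1],[[0,0,0],[0,-29,90],1],[[0,0,0],[0,-29,120],1],[[0,0,0],[0,-29,136],1],[[0,0,0],[0,-29,136],1]]'; python3 -m jog '[[[0,0,0],[0,0,3],1],[[0,0,0],[0,0,6],1],[[0,0,0],[0,0,9],1],[[0,0,0],[0,0,12],1],[[0,0,0],[0,0,12],1]]'
```

```text
time: 21.75
tool_pos: [0.5065, 0.011, 0.0556]
ee_rot: [3.13, -0.001, -1.719]
wrist_force: [-0.2, 0.6, 0.0]
width: 0.0007
time: 22.25
tool_pos: [0.5133, 0.0104, 0.0522]
ee_rot: [-3.134, 0.0, -1.719]
wrist_force: [3.1, 0.4, 4.9]
width: 0.0004
```

```bash
python3 -m jog '[[[0,0,0],[0,3,-40],1],[[0,0,0],[10,10,-90],0.4],[[0,0,0],[30,15,-130],0.4],[[0,0,0],[50,20,-142],0.4],[[0,0,0],[60,20,-142],0.4]]'; python3 -m jog '[[[0,0,0],[0,0,0],0.4],[[0,0,0],[0,0,0],0.4]]'
python3 - <<'E'
from h import *
st(); p,W=wrist(); tab(W,[544.3,6]); tab(W,[533.9,-57.3])
cv2.imwrite("pics/w7.png",cv2.resize(p[100:280,200:440],None,fx=3,fy=3)[:,:,::-1]); np.savez("pics/w7.npz",p=p,W=W)
[print(*b) for b in blobs(W,.112,.119,(200,80,440,260),30)]
E
```

```text
time: 22.75
tool_pos: [0.4828, -0.0469, 0.1953]
ee_rot: [-3.134, -0.001, -1.72]
wrist_force: [0.3, 0.6, -0.5]
width: 0.0272
time: 22.95
tool_pos: [0.4809, -0.0451, 0.1895]
ee_rot: [3.138, 0.001, -1.719]
wrist_force: [-0.4, -0.3, -0.8]
width: 0.0282
t 22.9 tcp [480.9 -45.1 189.5] rot [179.8   0.  -98.5] F [-0.4 -0.3 -0.8] w 28.2
tab 198 slope [ 2.7000e-02 -8.0000e-03 -2.5168e+01] tip x -29.8 z [-27.1 -25.8 -24.7]
grip top 294 x 0.5 y -2.3 z 35.4
tab 60 slope [  0.092   0.097 -24.355] tip x -28.5 z [-27.  -26.  -24.6]
grip top 300 x 0.9 y -2.1 z 35.6
294 [534.5 -59.5 115.5] [534.2 -59.5] [12.3 12.3] 50.5
284 [544.4   3.8 115.3] [544.2   4.2] [12.3 12. ] 76.2
```

View pics/w7.png

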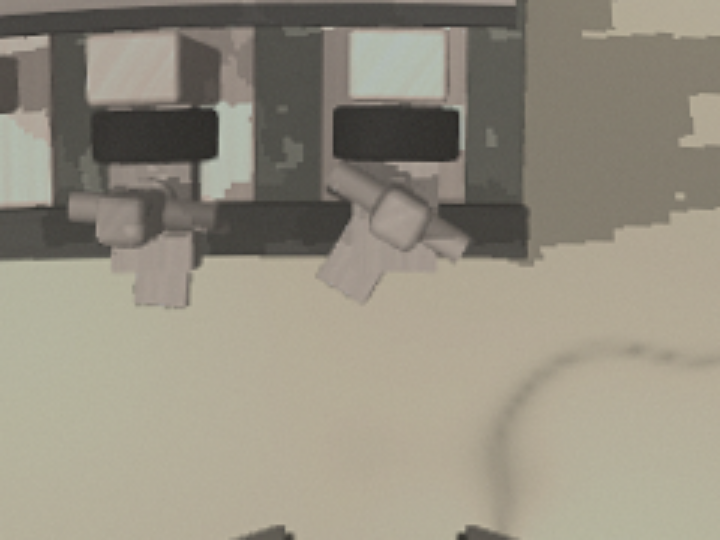

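Pin 2 is shut with its tab level. Pin 1 is twisted −31° (grip square at 50.5°). I'll grasp its grip at that yaw and turn it back.

```bash
python3 -c "
from h import *
rel(534.1,-57.3,150,-129.5)"
```

```text
turn [ 2.300e-01 -2.000e-02  3.102e+01] shift [  4.4 -54.6  39.1]
```

```bash
python3 -m jog '[[[0,0,8],[1,-15,0],0.4],[[0,0,16],[2,-30,0],0.4],[[0,0,24],[4.4,-54.6,0],0.4],[[0,0,31],[4.4,-54.6,20],0.4],[[0,0,31],[4.4,-54.6,39],0.4]]'; python3 -m jog '[[[0,0,0],[0,0,0],0.4],[[0,0,0],[0,0,0],0.4]]'
python3 -c "
from h import *
st();rel(534.1,-57.3,98,-129.5)"
```

```text
time: 23.5
tool_pos: [0.5354, -0.0572, 0.1503]
ee_rot: [3.139, -0.001, -2.261]
wrist_force: [-0.5, 0.2, -0.7]
width: 0.0283
time: 23.7
tool_pos: [0.5345, -0.0572, 0.1512]
ee_rot: [3.139, -0.001, -2.259]
wrist_force: [1.4, -0.4, 0.1]
width: 0.0286
t 23.7 tcp [534.5 -57.2 151.2] rot [ 1.798e+02 -1.000e-01 -1.294e+02] F [ 1.4 -0.4  0.1] w 28.6
turn [ 0.15 -0.07  0.06] shift [ 0.2  0.1 53.2]
```

```bash
python3 -m jog '[[[0,0,0],[0,0,25],0.4],[[0,0,0],[0,0,45],0.4],[[0,0,0],[0,0,53],0.4],[[0,0,0],[0,0,53],0.4]]';python3 -m jog '[[[0,0,0],[0,0,0],1],[[0,0,0],[0,0,0],1],[[0,0,0],[0,0,0],1],[[0,0,0],[0,0,0],1]]'; python3 -m jog '[[[0,0,-7],[0,0,0],1],[[0,0,-14],[0,0,0],1],[[0,0,-21],[0,0,0],1],[[0,0,-28],[0,0,0],1],[[0,0,-31],[0,0,0],1]]'; python3 -m jog '[[[0,0,0],[0,0,0],1],[[0,0,0],[0,0,2],1],[[0,0,0],[0,0,2],0.4],[[0,0,0],[0,0,2],0.4],[[0,0,0],[0,0,2],0.4]]'
```

```text
time: 24.1
tool_pos: [0.5346, -0.0578, 0.099]
ee_rot: [3.14, -0.001, -2.26]
wrist_force: [0.4, -0.3, 0.8]
width: 0.0283
time: 24.5
tool_pos: [0.5359, -0.0584, 0.1009]
ee_rot: [-3.139, 0.001, -2.26]
wrist_force: [-0.5, -0.6, 3.7]
width: 0.0117
time: 25.0
tool_pos: [0.5357, -0.0581, 0.101]
ee_rot: [-3.139, -0.0, -1.716]
wrist_force: [-1.7, 0.0, 3.8]
width: 0.0117
time: 25.5
tool_pos: [0.5347, -0.0579, 0.0967]
ee_rot: [3.14, 0.0, -1.72]
wrist_force: [-0.4, 0.1, -0.0]
width: 0.0277
```

```bash
python3 -m jog '[[[0,0,0],[0,0,-30],0.2],[[0,0,0],[0,0,-65],0.2],[[0,0,0],[0,25,-95],0.2],[[0,0,0],[0,55,-95],0.2],[[0,0,0],[0,55,-95],0.2]]'; python3 -m jog '[[[0,0,0],[0,0,0],0.2],[[0,0,0],[0,0,0],0.2]]'
python3 - <<'E'
from h import *
st(); p,W=wrist(); tab(W,[544.3,6]); tab(W,[533.9,-57.3])
[print(*b) for b in blobs(W,.112,.119,(200,80,440,260),30)]
rel(492.4,-365.8,185,-78.5)
E
```

```text
time: 26.0
tool_pos: [0.4789, -0.0494, 0.1934]
ee_rot: [-3.141, -0.0, -1.719]
wrist_force: [0.1, 0.5, -0.1]
width: 0.0375
time: 26.2
tool_pos: [0.4809, -0.05, 0.1915]
ee_rot: [3.14, 0.0, -1.719]
wrist_force: [-1.2, 0.8, 0.2]
width: 0.0376
t 26.2 tcp [480.9 -50.  191.5] rot [179.9   0.  -98.5] F [-1.2  0.8  0.2] w 37.6
tab 211 slope [-2.0000e-02  2.0000e-03 -2.6364e+01] tip x -29.7 z [-27.1 -25.9 -24.7]
grip top 275 x 0.8 y -2.7 z 35.4
tab 197 slope [ 3.5000e-02  9.0000e-03 -2.4914e+01] tip x -29.3 z [-26.9 -25.8 -24.7]
grip top 290 x 0.9 y -2.2 z 35.5
268 [544.5   3.5 115.3] [544.4   4.2] [12.2 11.8] 73.3
286 [534.5 -59.3 115.4] [534.3 -59.3] [11.8 11.5] 81.3
turn [  0.08   0.02 -20.  ] shift [310.7 -58.    6.3]
```

```bash
python3 -m jog '[[[0,0,-6],[48,-9,0],0.2],[[0,0,-12],[96,-18,0],0.2],[[0,0,-18],[144,-27,0],0.2],[[0,0,-20],[192,-36,0],0.2],[[0,0,-20],[240,-45,0],0.2]]'; python3 -m jog '[[[0,0,0],[45,5,0],0.2],[[0,0,0],[71,11,25],0.2],[[0,0,0],[71,11,60],0.2],[[0,0,0],[71,11,65],0.2],[[0,0,0],[71,11,65],0.2]]'
python3 - <<'E'
from h import *
st(); p,W=wrist(); [print(*b) for b in blobs(W,.079,.089,(220,100,520,320),30)]
rel(492.4,-365.8,63,-78.5)
E
```

```text
time: 26.75
tool_pos: [0.49, -0.2961, 0.1914]
ee_rot: [3.141, 0.001, -1.369]
wrist_force: [0.4, -0.5, 0.2]
width: 0.0379
time: 27.25
tool_pos: [0.4925, -0.3649, 0.125]
ee_rot: [3.139, 0.004, -1.37]
wrist_force: [-0.2, -0.0, 0.2]
width: 0.0376
t 27.2 tcp [ 492.5 -364.9  125. ] rot [179.8   0.2 -78.5] F [-0.2 -0.   0.2] w 37.6
350 [ 493.  -366.2   83.2] [ 492.5 -366.4] [11.6 11.5] 11.8
48 [ 454.  -373.7   79.9] [ 454.1 -374. ] [ 1.9 15.6] 11.3
turn [0.03 0.04 0.04] shift [ 0.3  1.1 64.4]
```

```bash
python3 -m jog '[[[0,0,0],[0.8,0,25],0.2],[[0,0,0],[0.8,0,50],0.2],[[0,0,0],[0.8,0,63],0.2],[[0,0,0],[0.8,0,63],0.2],[[0,0,0],[0.8,0,63],0.2]]'
python3 -m jog '[[[0,0,0],[0,0,0],1],[[0,0,0],[0,0,0],1],[[0,0,0],[0,0,0],1],[[0,0,0],[0,0,0],1],[[0,0,0],[0,0,0],1]]'
python3 -m jog '[[[0,0,0],[0,0,-30],1],[[0,0,0],[0,0,-70],1],[[0,0,0],[0,0,-110],1],[[0,0,0],[0,0,-135],1],[[0,0,0],[0,0,-135],1]]'
python3 -m jog '[[[0,0,6],[-45,-12,0],1],[[0,0,12],[-90,-24,0],1],[[0,0,18],[-135,-36,0],1],[[0,0,20],[-180,-48,0],1],[[0,0,20],[-225,-60,0],1]]'
python3 -c "
from h import *
st();rel(515,73,197,-98.5)"
```

```text
time: 27.8
tool_pos: [0.4942, -0.3668, 0.0662]
ee_rot: [-3.14, -0.002, -1.369]
wrist_force: [0.2, 0.5, 0.3]
width: 0.0375
time: 28.3
tool_pos: [0.4935, -0.3666, 0.0652]
ee_rot: [-3.141, -0.001, -1.37]
wrist_force: [-0.4, 0.5, 3.0]
width: 0.0114
time: 28.8
tool_pos: [0.495, -0.3681, 0.2048]
ee_rot: [-3.136, -0.008, -1.37]
wrist_force: [0.5, 0.1, -1.1]
width: 0.012
time: 29.3
tool_pos: [0.5059, -0.132, 0.1966]
ee_rot: [3.138, 0.001, -1.72]
wrist_force: [0.6, -0.3, -0.1]
width: 0.0117
t 29.3 tcp [ 505.9 -132.   196.6] rot [179.8   0.  -98.6] F [ 0.6 -0.3 -0.1] w 11.7
turn [ 0.22  0.05 -0.07] shift [-2.041e+02  2.160e+01 -2.000e-01]
```

```bash
python3 -m jog '[[[0,0,0],[-48,4,0],1],[[0,0,0],[-96,8,0],1],[[0,0,0],[-144,12,0],1],[[0,0,0],[-190,16,0],1],[[0,0,0],[-195,16,0],1]]'
python3 -m jog '[[[0,0,0],[0,0,0],1],[[0,0,0],[0,0,0],1]]'
python3 - <<'E'
from h import *
st(); p,W=wrist(); cv2.imwrite("pics/w8.png",p[:,:,::-1])
for b in blobs(W,.095,.105,(150,0,420,200),100): print(*b)
g=cv2.cvtColor(p,cv2.COLOR_RGB2GRAY); 
for u in (318,324,312): hole(p,u,185)
rel(554.5,69.2,150,-98.5)
E
```

```text
time: 29.8
tool_pos: [0.5188, 0.066, 0.1967]
ee_rot: [3.137, 0.001, -1.712]
wrist_force: [0.2, -0.5, -1.5]
width: 0.0117
time: 30.0
tool_pos: [0.5197, 0.0602, 0.1979]
ee_rot: [3.139, -0.001, -1.72]
wrist_force: [-0.2, 0.3, -0.0]
width: 0.0116
t 30.0 tcp [519.7  60.2 197.9] rot [ 1.799e+02 -1.000e-01 -9.850e+01] F [-0.2  0.3 -0. ] w 11.6
795 [590.1  61.8  99.7] [590.   62.1] [23.9 18.2] 81.3
725 [580.3  -0.8  99.7] [580.   -1.3] [24.7 17.9] 78.9
hole px 317.2 177.7 [  0   0  21   7 131] [567.4  57.7  80. ]
hole px 329.0 190.8 [ 8  0 13 21 93] [555.4  50.   80. ]
hole px 312.0 177.5 [  0   0  21   6 126] [568.2  61.9  80. ]
turn [ 0.09 -0.06 -0.1 ] shift [-14.6 -32.9  48.3]
```

```bash
python3 -m jog '[[[0,0,0],[-8,-16,10],1],[[0,0,0],[-14.8,-32.8,30],1],[[0,0,0],[-14.8,-32.8,48],1],[[0,0,0],[-14.8,-32.8,48],1],[[0,0,0],[-14.8,-32.8,48],1]]'
python3 -m jog '[[[0,0,0],[0,0,0],1],[[0,0,0],[0,0,0],1]]'
python3 -c "
from h import *
st();rel(554.4,69.5,122,-98.5)"
```

```text
time: 30.55
tool_pos: [0.5546, 0.0696, 0.1512]
ee_rot: [3.141, -0.001, -1.721]
wrist_force: [0.2, 0.3, -0.6]
width: 0.0117
time: 30.75
tool_pos: [0.5555, 0.0706, 0.1531]
ee_rot: [-3.139, 0.0, -1.72]
wrist_force: [-0.0, -0.5, -1.4]
width: 0.012
t 30.8 tcp [555.5  70.6 153.1] rot [-179.8    0.   -98.5] F [-0.  -0.5 -1.4] w 12.0
turn [-0.16  0.02 -0.04] shift [ 1.2  1.  31.1]
```

```bash
python3 -m jog '[[[0,0,0],[0.8,0.6,12],1],[[0,0,0],[0.8,0.6,22],1],[[0,0,0],[0.8,0.6,27],1],[[0,0,0],[0.8,0.6,30],1],[[0,0,0],[0.8,0.6,30],1]]'
```

```text
time: 31.25
tool_pos: [0.5539, 0.0699, 0.1206]
ee_rot: [3.141, -0.001, -1.719]
wrist_force: [1.0, -1.0, -1.0]
width: 0.0117
```

```bash
python3 -m jog '[[[0,0,0],[0,0,8],1],[[0,0,0],[0,0,16],1],[[0,0,0],[0,0,22],1],[[0,0,0],[0,0,26],1],[[0,0,0],[0,0,27],1]]'; python3 -m jog '[[[0,0,0],[0,0,0],1],[[0,0,0],[0,0,0],1]]'
```

```text
time: 31.75
tool_pos: [0.5545, 0.0694, 0.0971]
ee_rot: [-3.14, -0.002, -1.719]
wrist_force: [-3.5, -4.2, 13.6]
width: 0.0117
time: 31.95
tool_pos: [0.5544, 0.0695, 0.0971]
ee_rot: [-3.14, -0.001, -1.719]
wrist_force: [-3.5, -3.3, 10.8]
width: 0.0116
```

```bash
python3 -m jog '[[[0,0,0],[0,0,-1],0.4],[[0,0,0],[0,0,-1],0.4],[[0,0,0],[0,0,-1],0.4],[[0,0,0],[0,0,-30],0.4],[[0,0,0],[0,0,-55],0.4]]'; python3 -m jog '[[[0,0,0],[0,20,0],1],[[0,0,0],[0,40,0],1],[[0,0,0],[0,40,0],1],[[0,0,0],[0,40,0],1],[[0,0,0],[0,40,0],1]]'
python3 -m jog '[[[0,0,0],[0,0,20],1],[[0,0,0],[0,0,36],1],[[0,0,0],[0,0,46],1],[[0,0,0],[0,0,56],1],[[0,0,0],[0,0,64],1]]'; python3 -m jog '[[[0,0,0],[0,0,5],1],[[0,0,0],[0,0,10],1],[[0,0,0],[0,0,15],1],[[0,0,0],[0,0,20],1],[[0,0,0],[0,0,20],1]]'
```

```text
time: 32.45
tool_pos: [0.5531, 0.0707, 0.1485]
ee_rot: [3.138, 0.0, -1.719]
wrist_force: [-0.1, 0.3, 0.1]
width: 0.0281
time: 32.95
tool_pos: [0.515, 0.0762, 0.149]
ee_rot: [3.141, -0.0, -1.719]
wrist_force: [-0.3, -0.1, -0.6]
width: 0.0007
time: 33.45
tool_pos: [0.5149, 0.0761, 0.0848]
ee_rot: [-3.142, -0.0, -1.719]
wrist_force: [-0.8, 0.3, 0.9]
width: 0.0003
time: 33.95
tool_pos: [0.5145, 0.0761, 0.0651]
ee_rot: [3.142, -0.0, -1.719]
wrist_force: [1.1, -0.4, 1.2]
width: 0.0006
```

```bash
python3 -m jog '[[[0,0,0],[0,0,4],1],[[0,0,0],[0,0,8],1],[[0,0,0],[0,0,12],1],[[0,0,0],[0,0,15],1],[[0,0,0],[0,0,15],1]]'; python3 -m jog '[[[0,0,0],[0,0,-15],1],[[0,0,0],[0,0,-25],1],[[0,0,0],[0,-5,-25],1],[[0,0,0],[0,-5,-15],1],[[0,0,0],[0,-5,-8],1]]'; python3 -m jog '[[[0,0,0],[0,0,4],1],[[0,0,0],[0,0,8],1],[[0,0,0],[0,0,9],1],[[0,0,0],[0,0,9],1]]'
```

```text
time: 34.45
tool_pos: [0.5194, 0.0757, 0.0539]
ee_rot: [-3.13, 0.001, -1.719]
wrist_force: [5.8, -1.6, 8.5]
width: 0.0005
time: 34.95
tool_pos: [0.5186, 0.0754, 0.0564]
ee_rot: [3.139, -0.001, -1.719]
wrist_force: [0.1, -0.4, 1.2]
width: 0.0002
time: 35.35
tool_pos: [0.5222, 0.0751, 0.0513]
ee_rot: [-3.135, 0.0, -1.719]
wrist_force: [3.0, -0.9, 6.7]
width: 0.0004
```

Lift and check all three.

```bash
python3 -m jog '[[[0,0,0],[0,0,-40],0.4],[[0,0,0],[20,5,-90],0.4],[[0,0,0],[40,15,-130],0.4],[[0,0,0],[63,26,-145],0.4],[[0,0,0],[63,26,-145],0.4]]'; python3 -m jog '[[[0,0,0],[0,0,0],0.4],[[0,0,0],[0,0,0],0.4]]'
python3 - <<'E'
from h import *
st(); p,W=wrist(); 
for h in ([554.4,69.5],[544.4,6.1],[534.1,-57.2]): tab(W,h)
[print(*b) for b in blobs(W,.112,.119,(150,80,440,260),30)]
[print(*b) for b in blobs(W,.075,.0805,(150,0,440,100),30)]
np.savez("pics/w9.npz",p=p,W=W)
cv2.imwrite("pics/w9.png",cv2.resize(p[60:280,170:440],None,fx=2.8,fy=2.8)[:,:,::-1])
E
```

```text
time: 35.85
tool_pos: [0.4848, 0.0154, 0.1974]
ee_rot: [-3.136, -0.0, -1.722]
wrist_force: [-0.2, 0.1, -0.4]
width: 0.0282
time: 36.05
tool_pos: [0.4836, 0.0177, 0.192]
ee_rot: [3.137, 0.0, -1.719]
wrist_force: [0.5, 0.8, 0.7]
width: 0.0283
t 36.0 tcp [483.6  17.7 192. ] rot [179.7   0.  -98.5] F [0.5 0.8 0.7] w 28.3
tab 251 slope [  0.025   0.026 -24.61 ] tip x -31.2 z [-26.5 -25.3 -24. ]
grip top 281 x 0.1 y -2.8 z 35.4
tab 227 slope [ 2.2000e-02 -7.0000e-03 -2.5248e+01] tip x -30.2 z [-26.9 -25.9 -24.5]
grip top 278 x 0.5 y -1.8 z 35.5
tab 210 slope [ 1.8000e-02 -2.9000e-02 -2.5606e+01] tip x -29.7 z [-27.5 -26.  -24.8]
grip top 281 x 0.8 y -1.2 z 35.4
268 [554.   67.3 115.4] [554.2  67.7] [11.9 11.5] 79.2
276 [544.5   4.5 115.4] [544.4   4.5] [11.5 11.8] 75.2
264 [534.6 -58.7 115.3] [534.4 -59.1] [11.7 12.2] 80.5
519 [653.4 -12.8  77.5] [653.8 -12.9] [22.9 16.1] 81.0
```

View pics/w9.png

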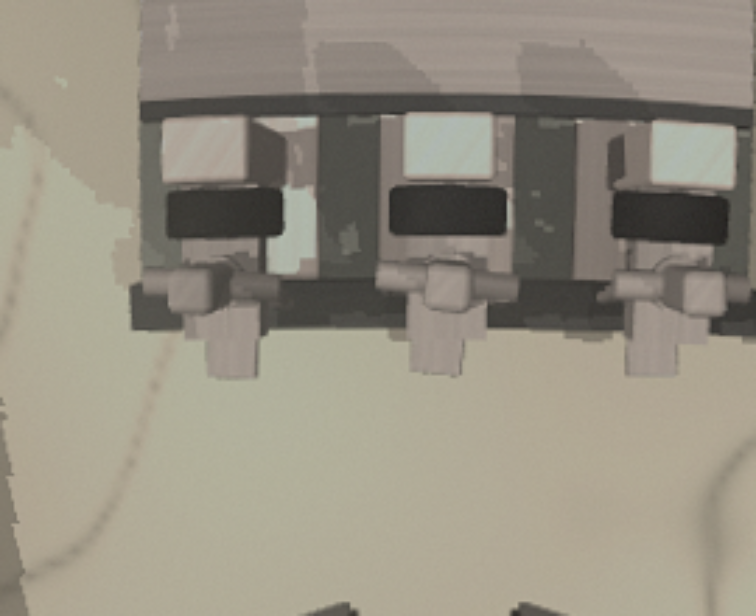

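All three loops are shut (third one 0.5 mm higher at the tab). I'll give the third one more press.

```bash
python3 -m jog '[[[0,0,0],[-30,-10,0],1],[[0,0,0],[-61.7,-26.4,30],1],[[0,0,0],[-61.7,-26.4,75],1],[[0,0,0],[-61.7,-26.4,115],1],[[0,0,0],[-61.7,-26.4,131],1]]'; python3 -m jog '[[[0,0,0],[0,0,3],1],[[0,0,0],[0,0,7],1],[[0,0,0],[0,0,11],1],[[0,0,0],[0,0,14],1],[[0,0,0],[0,0,14],1]]'
python3 -m jog '[[[0,0,0],[0,0,-40],0.4],[[0,0,0],[20,5,-90],0.4],[[0,0,0],[40,15,-130],0.4],[[0,0,0],[63,26,-145],0.2],[[0,0,0],[63,26,-145],0.2]]'; python3 -m jog '[[[0,0,0],[0,0,0],0.2],[[0,0,0],[0,0,0],0.2]]'
python3 - <<'E'
from h import *
st(); p,W=wrist(); 
for h in ([554.4,69.5],[544.4,6.1],[534.1,-57.2]): tab(W,h)
rel(654,-12,160,-98.5)
E
```

```text
time: 36.6
tool_pos: [0.5154, 0.0752, 0.0563]
ee_rot: [3.13, -0.002, -1.717]
wrist_force: [-0.1, 0.7, 0.3]
width: 0.0001
time: 37.1
tool_pos: [0.5221, 0.0741, 0.0522]
ee_rot: [-3.135, 0.001, -1.719]
wrist_force: [0.3, -1.0, 4.7]
width: 0.0007
time: 37.6
tool_pos: [0.4859, 0.0138, 0.1997]
ee_rot: [-3.132, -0.0, -1.722]
wrist_force: [-0.1, 0.9, 0.1]
width: 0.0358
time: 37.8
tool_pos: [0.4842, 0.0163, 0.1929]
ee_rot: [3.139, 0.0, -1.719]
wrist_force: [-1.1, 0.1, -0.1]
width: 0.0374
t 37.8 tcp [484.2  16.3 192.9] rot [179.9   0.  -98.5] F [-1.1  0.1 -0.1] w 37.4
tab 210 slope [ 5.2000e-02 -6.0000e-03 -2.4552e+01] tip x -30.2 z [-27.1 -25.8 -24.7]
grip top 284 x 0.5 y -2.7 z 35.3
tab 233 slope [ 2.8000e-02 -1.2000e-02 -2.5127e+01] tip x -30.1 z [-27.  -25.9 -24.5]
grip top 275 x 0.6 y -1.8 z 35.6
tab 207 slope [ 2.3000e-02 -1.8000e-02 -2.5334e+01] tip x -29.7 z [-27.2 -25.9 -24.7]
grip top 267 x 0.8 y -1.1 z 35.4
turn [0.19 0.01 0.05] shift [   3.1 -172.3   32. ]
```

```bash
python3 -m jog '[[[0,0,0],[1,-45,0],-0.1],[[0,0,0],[2,-90,0],-0.1],[[0,0,0],[2,-135,0],-0.1],[[0,0,0],[2,-172,10],-0.1],[[0,0,0],[2,-172,32],-0.1]]'; python3 -m jog '[[[0,0,0],[0,0,0],-0.1],[[0,0,0],[0,0,0],-0.1]]'
python3 - <<'E'
from h import *
st(); p,W=wrist();[print(*b) for b in blobs(W,.073,.083,(220,100,440,320),30)]
rel(654,-11.5,48,-98.5)
E
```

```text
time: 38.35
tool_pos: [0.6586, -0.0118, 0.1591]
ee_rot: [3.141, -0.0, -1.719]
wrist_force: [-0.0, 0.2, 0.2]
width: 0.0516
time: 38.55
tool_pos: [0.6536, -0.0109, 0.1604]
ee_rot: [3.137, -0.0, -1.718]
wrist_force: [0.3, 1.1, -0.5]
width: 0.0517
t 38.5 tcp [653.6 -10.9 160.4] rot [179.8  -0.  -98.4] F [ 0.3  1.1 -0.5] w 51.7
654 [655.3 -13.3  77.4] [654.9 -13.2] [23.1 15.5] 82.0
turn [0.05 0.   0.05] shift [ 5.000e-01 -1.000e-01  1.143e+02]
```

```bash
python3 -m jog '[[[0,0,0],[1,-1,40],-0.1],[[0,0,0],[1,-1,80],-0.1],[[0,0,0],[1,-1,105],-0.1],[[0,0,0],[1,-1,111],-0.1],[[0,0,0],[1,-1,111],-0.1]]'; python3 -m jog '[[[0,0,0],[0,0,0],1],[[0,0,0],[0,0,0],1],[[0,0,0],[0,0,0],1],[[0,0,0],[0,0,0],1],[[0,0,0],[0,0,0],1]]'; python3 -m jog '[[[0,0,0],[0,-5,0],1],[[0,0,0],[0,-12,0],1],[[0,0,0],[0,-20,0],1],[[0,0,0],[0,-28,0],1],[[0,0,0],[0,-33,0],1]]'; python3 -m jog '[[[0,0,0],[0,-2,0],1],[[0,0,0],[0,-4,0],1],[[0,0,0],[0,-4,0],1]]'
```

```text
time: 39.1
tool_pos: [0.6551, -0.0126, 0.0523]
ee_rot: [-3.141, -0.0, -1.719]
wrist_force: [0.5, -0.6, 0.1]
width: 0.0514
time: 39.6
tool_pos: [0.6561, -0.0126, 0.0529]
ee_rot: [-3.139, 0.001, -1.719]
wrist_force: [0.3, 1.5, 3.3]
width: 0.0236
time: 40.1
tool_pos: [0.6859, -0.0173, 0.0528]
ee_rot: [3.136, 0.0, -1.719]
wrist_force: [-17.4, 2.5, 14.3]
width: 0.0238
time: 40.4
tool_pos: [0.6863, -0.0174, 0.0527]
ee_rot: [3.128, -0.0, -1.719]
wrist_force: [-16.6, 1.7, 12.6]
width: 0.0241
```

```bash
python3 -m jog '[[[0,0,0],[0,0,0],-0.1],[[0,0,0],[0,0,0],-0.1],[[0,0,0],[0,0,0],-0.1],[[0,0,0],[0,0,-50],-0.1],[[0,0,0],[0,0,-100],-0.1]]';python3 -m jog '[[[0,0,0],[0,40,-25],-0.1],[[0,0,0],[0,80,-45],-0.1],[[0,0,0],[0,120,-45],-0.1],[[0,0,0],[0,120,-45],-0.1],[[0,0,0],[0,120,-45],-0.1]]'
python3 - <<'E'
from h import *
st(); p,W=wrist(); print("jaw");[print(*b) for b in blobs(W,.073,.0785,(150,0,440,200),100)]
print("posts");[print(*b) for b in blobs(W,.095,.105,(100,0,520,400),100)]
c=eyes.camera_params("top");p,d=eyes.snapshot("top"); W=unproj(d,c)
print("tray");[print(*b) for b in blobs(W,.003,.010,(160,230,285,315),800)]; [print(*b) for b in blobs(W,.013,.022,(150,230,285,315),30)]
E
```

```text
time: 40.9
tool_pos: [0.6903, -0.0184, 0.1488]
ee_rot: [3.135, -0.001, -1.719]
wrist_force: [1.3, 1.1, 0.3]
width: 0.0519
time: 41.4
tool_pos: [0.573, -0.0006, 0.1966]
ee_rot: [-3.141, -0.0, -1.719]
wrist_force: [0.2, 0.5, -0.2]
width: 0.0516
t 41.4 tcp [573.   -0.6 196.6] rot [-179.9   -0.   -98.5] F [ 0.2  0.5 -0.2] w 51.6
jaw
487 [683.5 -17.6  77.2] [683.5 -17.7] [23.1 15.6] 81.4
posts
686 [590.5  60.8  99.7] [590.2  61.4] [24.3 18. ] 81.3
714 [580.8  -1.7  99.7] [580.   -1.6] [24.1 17.9] 80.6
690 [571.1 -64.   99.6] [570.5 -64.6] [24.2 18.2] 80.9
tray
2305 [484.8 312.6   6.4] [484.6 312.5] [206.2 105.7] 81.8
153 [524.3 380.3  17.5] [528.5 375.2] [ 75.9 151.3] 31.3
40 [532.2 261.7  17. ] [532.5 261.4] [53.8  5.7] 83.0
60 [504.2 207.5  17.4] [497.3 217.6] [34.6 62.2] 81.8
64 [428.7 222.7  17.6] [438.8 231.6] [47.3 47.7] 81.6
128 [434.4 352.   17.2] [434.6 343.2] [163.4  13.4] 80.3
```

```bash
python3 -c "
from h import *
rel(591,64,110,-98.5)"
```

```text
turn [-0.04 -0.01 -0.01] shift [-66.7  -6.9  86.3]
```

```bash
python3 -m jog '[[[0,0,0],[-35,-4,0],-0.1],[[0,0,0],[-66.7,-7,10],-0.1],[[0,0,0],[-66.7,-7,50],-0.1],[[0,0,0],[-66.7,-7,86],-0.1],[[0,0,0],[-66.7,-7,86],-0.1]]'; python3 -m jog '[[[0,0,0],[0,0,20],-0.1],[[0,0,0],[0,0,38],-0.1],[[0,0,0],[0,0,43],-0.1],[[0,0,0],[0,0,43],-0.1]]'; python3 -m jog '[[[0,0,0],[0,0,0],1],[[0,0,0],[0,0,0],1],[[0,0,0],[0,0,0],1],[[0,0,0],[0,0,0],1],[[0,0,0],[0,0,0],1]]'
```

```text
time: 42.0
tool_pos: [0.587, 0.0644, 0.1031]
ee_rot: [3.128, -0.002, -1.719]
wrist_force: [0.4, 0.6, -0.9]
width: 0.0518
time: 42.4
tool_pos: [0.5908, 0.064, 0.0678]
ee_rot: [3.142, -0.0, -1.72]
wrist_force: [-0.6, 0.0, 0.1]
width: 0.0517
time: 42.9
tool_pos: [0.5906, 0.0635, 0.0684]
ee_rot: [-3.14, -0.001, -1.719]
wrist_force: [0.1, -2.7, 2.5]
width: 0.0236
```

```bash
python3 -m jog '[[[0,0,0],[0,0,-8],1],[[0,0,0],[0,0,-20],1],[[0,0,0],[0,0,-40],1],[[0,0,0],[0,0,-60],1],[[0,0,0],[0,0,-75],1]]'; python3 -m jog '[[[0,0,0],[0,0,0],1]]'; python3 - <<'E'
from h import *
st()
c=eyes.camera_params("top");p,d=eyes.snapshot("top"); W=unproj(d,c)
print("tray");[print(*b) for b in blobs(W,.003,.010,(120,200,290,345),800)]
rel(503.7,371.6,140,-98.2)
E
```

```text
time: 43.4
tool_pos: [0.5894, 0.0648, 0.1437]
ee_rot: [3.14, 0.001, -1.719]
wrist_force: [0.5, 0.3, -4.9]
width: 0.024
time: 43.5
tool_pos: [0.5911, 0.0647, 0.1456]
ee_rot: [-3.137, 0.001, -1.719]
wrist_force: [0.5, -0.8, -4.9]
width: 0.0238
t 43.5 tcp [591.1  64.7 145.6] rot [-1.798e+02  1.000e-01 -9.850e+01] F [ 0.5 -0.8 -4.9] w 23.8
tray
2271 [484.1 311.9   6.3] [484.5 312.9] [206.3 105.2] 82.0
turn [-0.1   0.03 -0.28] shift [-290.9  131.     3.7]
```

```bash
python3 -m jog '[[[0,0,0],[-20,9,0],1],[[0,0,0],[-55,25,0],1],[[0,0,0],[-92,41,0],1],[[0,0,0],[-129,58,0],1],[[0,0,0],[-166,75,0],1]]'; python3 -m jog '[[[0,0,0],[-37,17,0],1],[[0,0,0],[-74,34,0],1],[[0,0,0],[-105,47,0],1],[[0,0,0],[-120,54,0],1],[[0,0,0],[-125,56,0],1]]'; python3 -m jog '[[[0,0,0],[0,0,0],1],[[0,0,0],[0,0,0],1],[[0,0,0],[0,0,0],1]]'
python3 - <<'E'
from h import *
st(); p,W=wrist("w10"); np.savez("pics/w10.npz",p=p,W=W)
print("floor");[print(*b) for b in blobs(W,.002,.008,(100,0,640,400),2000)]
print("rim");[print(*b) for b in blobs(W,.014,.02,(0,0,640,400),200)]
rel(503.7,371.6,60,-98.2)
E
```

```text
time: 44.05
tool_pos: [0.5386, 0.2406, 0.1404]
ee_rot: [3.138, -0.002, -1.719]
wrist_force: [0.8, -0.3, -5.3]
width: 0.0237
time: 44.55
tool_pos: [0.5019, 0.3725, 0.1407]
ee_rot: [3.139, -0.002, -1.717]
wrist_force: [-0.1, -1.1, -4.9]
width: 0.024
time: 44.85
tool_pos: [0.5041, 0.3699, 0.1424]
ee_rot: [-3.141, -0.001, -1.721]
wrist_force: [0.1, 0.0, -6.0]
width: 0.0242
t 44.9 tcp [504.1 369.9 142.4] rot [-180.    -0.   -98.6] F [ 0.1  0.  -6. ] w 24.2
floor
19153 [490.  297.6   5. ] [483.  309.4] [207.4 105.7] 82.2
rim
2737 [604.1  71.8  18.9] [617.3  58.2] [ 86.1 163.3] 82.1
3154 [498.5 299.5  16.5] [484.3 309.5] [215.2 115.8] 82.1
turn [-0.01 -0.03 -0.42] shift [-1.5  0.7 82.5]
```

View pics/w10.png

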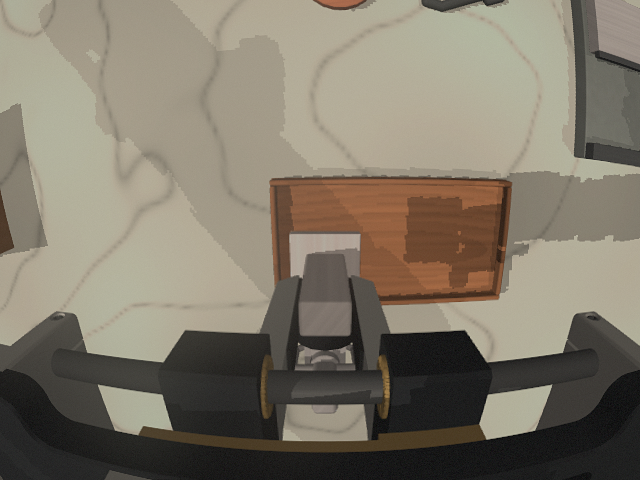

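The tray at (390,240) is where I measured it, with the bracket hanging above its left end. Lowering.

```bash
python3 -m jog '[[[0,0,0],[-1.5,1.5,25],1],[[0,0,0],[-1.5,1.5,50],1],[[0,0,0],[-1.5,1.5,70],1],[[0,0,0],[-1.5,1.5,80],1],[[0,0,0],[-1.5,1.5,80],1]]'; python3 -m jog '[[[0,0,0],[0,0,3],1],[[0,0,0],[0,0,6],1],[[0,0,0],[0,0,8],1],[[0,0,0],[0,0,10],1],[[0,0,0],[0,0,10],1]]'
```

```text
time: 45.4
tool_pos: [0.5014, 0.3718, 0.0605]
ee_rot: [3.139, -0.003, -1.72]
wrist_force: [-0.9, -0.7, -4.6]
width: 0.0238
time: 45.9
tool_pos: [0.5027, 0.3734, 0.0536]
ee_rot: [-3.14, 0.001, -1.719]
wrist_force: [0.1, -0.1, -0.8]
width: 0.0239
```

```bash
python3 -m jog '[[[0,0,0],[0,0,0],-0.1],[[0,0,0],[0,0,0],-0.1],[[0,0,0],[0,0,0],-0.1],[[0,0,0],[0,0,0],-0.1],[[0,0,0],[0,0,-20],-0.1]]';python3 -m jog '[[[0,0,0],[0,0,-30],-0.1],[[0,0,0],[0,0,-70],-0.1],[[0,0,0],[30,-5,-95],-0.1],[[0,0,0],[60,-12,-95],-0.1],[[0,0,0],[60,-12,-95],-0.1]]'
python3 - <<'E'
from h import *
st(); p,W=wrist("w11"); print("posts");[print(*b) for b in blobs(W,.08,.09,(0,0,640,400),100)]
rel(581,0.7,150,-98.5)
E
```

```text
time: 46.4
tool_pos: [0.5002, 0.3719, 0.0693]
ee_rot: [3.136, -0.004, -1.719]
wrist_force: [-0.5, -0.6, -1.2]
width: 0.0518
time: 46.9
tool_pos: [0.5064, 0.3097, 0.1696]
ee_rot: [-3.138, 0.001, -1.722]
wrist_force: [-0.3, 0.3, -0.2]
width: 0.0517
t 46.9 tcp [506.4 309.7 169.6] rot [-179.8    0.   -98.7] F [-0.3  0.3 -0.2] w 51.7
posts
495 [561.   12.2  83.9] [559.6  12.6] [22.6 62.4] 88.2
704 [503.8 371.7  84.6] [503.6 372.5] [24.4 18.3] 80.8
turn [-0.07  0.06 -0.13] shift [ 295.6 -121.1   18.2]
```

```bash
python3 -m jog '[[[0,0,0],[44,-18,0],-0.1],[[0,0,0],[88,-36,0],-0.1],[[0,0,0],[132,-54,0],-0.1],[[0,0,0],[176,-72,0],-0.1],[[0,0,0],[220,-90,0],-0.1]]';python3 -m jog '[[[0,0,0],[40,-16,0],-0.1],[[0,0,0],[73,-30,10],-0.1],[[0,0,0],[75.5,-31,30],-0.1],[[0,0,0],[75.5,-31,30],-0.1],[[0,0,0],[75.5,-31,30],-0.1]]'; python3 -m jog '[[[0,0,0],[0,0,0],-0.1]]'; python3 -c "
from h import *
st();rel(581,.7,68,-98.5)"
```

```text
time: 47.45
tool_pos: [0.5617, 0.0806, 0.1665]
ee_rot: [3.14, 0.001, -1.718]
wrist_force: [1.5, 0.7, -1.2]
width: 0.0517
time: 47.95
tool_pos: [0.5807, 0.003, 0.1364]
ee_rot: [3.139, 0.001, -1.718]
wrist_force: [0.5, -0.9, -0.2]
width: 0.0515
time: 48.05
tool_pos: [0.5816, 0.0032, 0.1382]
ee_rot: [-3.141, 0.0, -1.717]
wrist_force: [-0.1, -0.2, -0.6]
width: 0.0515
t 48.0 tcp [581.6   3.2 138.2] rot [-179.9    0.   -98.4] F [-0.1 -0.2 -0.6] w 51.5
turn [-0.06  0.02  0.1 ] shift [ 2.6  0.3 70.2]
```

Grip M, lift, and carry it toward the middle slot (494.5, 310.5).

```bash
python3 -m jog '[[[0,0,0],[2.6,0,25],-0.1],[[0,0,0],[2.6,0,50],-0.1],[[0,0,0],[2.6,0,69],-0.1],[[0,0,0],[2.6,0,69],-0.1],[[0,0,0],[2.6,0,69],-0.1]]'; python3 -m jog '[[[0,0,0],[0,0,0],1],[[0,0,0],[0,0,0],1],[[0,0,0],[0,0,0],1],[[0,0,0],[0,0,0],1],[[0,0,0],[0,0,0],1]]'; python3 -m jog '[[[0,0,0],[0,0,-8],1],[[0,0,0],[0,0,-20],1],[[0,0,0],[0,0,-40],1],[[0,0,0],[0,0,-60],1],[[0,0,0],[0,0,-80],1]]'; python3 -m jog '[[[0,0,0],[0,0,0],1]]'
python3 - <<'E'
from h import *
st()
c=eyes.camera_params("top");p,d=eyes.snapshot("top"); W=unproj(d,c)
print("tray");[print(*b) for b in blobs(W,.003,.010,(120,200,290,345),500)];[print(*b) for b in blobs(W,.013,.022,(150,230,285,315),30)]
rel(494.5,310.5,150,-98.2)
E
```

```text
time: 48.55
tool_pos: [0.5813, 0.0002, 0.0695]
ee_rot: [-3.14, 0.0, -1.718]
wrist_force: [0.2, -0.4, 0.9]
width: 0.0516
time: 49.05
tool_pos: [0.5812, -0.0008, 0.0692]
ee_rot: [-3.14, -0.0, -1.719]
wrist_force: [0.1, 0.6, 1.8]
width: 0.0236
time: 49.55
tool_pos: [0.5795, -0.0005, 0.1488]
ee_rot: [3.138, -0.0, -1.719]
wrist_force: [-0.4, 0.5, -5.3]
width: 0.0242
time: 49.65
tool_pos: [0.5821, -0.0007, 0.1523]
ee_rot: [-3.136, 0.0, -1.719]
wrist_force: [0.6, -0.3, -4.2]
width: 0.024
t 49.6 tcp [582.1  -0.7 152.3] rot [-179.7    0.   -98.5] F [ 0.6 -0.3 -4.2] w 24.0
tray
1829 [484.1 292.6   6.3] [484.8 312.2] [205.6 105.7] 81.6
128 [498.7 409.7  16.9] [496.5 403.4] [ 34.3 115.6] 78.9
57 [541.9 333.5  17.5] [541.9 333.4] [74.6  5.9] 81.2
57 [530.9 251.2  17.2] [530.6 253.5] [80.1  6.7] 82.8
152 [448.5 230.6  17.7] [475.1 250. ] [ 94.3 115. ] 82.1
101 [494.7 362.8  16. ] [494.5 362.8] [66.3 28.1] 12.2
34 [430.8 330.5  17.5] [430.8 331.6] [44.8  5.6] 82.5
turn [-0.12  0.   -0.29] shift [-2.949e+02  1.317e+02 -2.000e-01]
```

```bash
python3 -m jog '[[[0,0,0],[-20,9,0],1],[[0,0,0],[-55,25,0],1],[[0,0,0],[-92,41,0],1],[[0,0,0],[-129,58,0],1],[[0,0,0],[-166,74,0],1]]'; python3 -m jog '[[[0,0,0],[-37,17,0],1],[[0,0,0],[-74,34,0],1],[[0,0,0],[-107,48,0],1],[[0,0,0],[-124,56,0],1],[[0,0,0],[-129,58,0],1]]'; python3 -m jog '[[[0,0,0],[0,0,0],1],[[0,0,0],[0,0,0],1],[[0,0,0],[0,0,0],1]]'
python3 -c "
from h import *
st();rel(494.5,310.5,62,-98.2)"
```

```text
time: 50.2
tool_pos: [0.53, 0.1755, 0.1462]
ee_rot: [3.137, -0.002, -1.719]
wrist_force: [1.3, -0.2, -4.7]
width: 0.024
time: 50.7
tool_pos: [0.4915, 0.3121, 0.1462]
ee_rot: [3.137, -0.002, -1.716]
wrist_force: [0.1, -0.6, -5.4]
width: 0.0238
time: 51.0
tool_pos: [0.4942, 0.3092, 0.1481]
ee_rot: [3.141, -0.001, -1.721]
wrist_force: [0.0, 0.3, -5.6]
width: 0.0236
t 51.0 tcp [494.2 309.2 148.1] rot [ 1.80e+02 -1.00e-01 -9.86e+01] F [ 0.   0.3 -5.6] w 23.6
turn [ 0.02 -0.06 -0.4 ] shift [-1.4 -0.1 86.1]
```

```bash
python3 -m jog '[[[0,0,0],[-1,0,25],1],[[0,0,0],[-1,0,50],1],[[0,0,0],[-1,0,75],1],[[0,0,0],[-1,0,85],1],[[0,0,0],[-1,0,85],1]]'; python3 -m jog '[[[0,0,0],[0,0,3],1],[[0,0,0],[0,0,6],1],[[0,0,0],[0,0,8],1],[[0,0,0],[0,0,10],1],[[0,0,0],[0,0,10],1]]'
```

```text
time: 51.5
tool_pos: [0.493, 0.3101, 0.0614]
ee_rot: [3.138, -0.003, -1.72]
wrist_force: [-0.8, 0.7, -5.2]
width: 0.0238
time: 52.0
tool_pos: [0.4946, 0.3119, 0.0546]
ee_rot: [-3.14, 0.001, -1.719]
wrist_force: [-0.0, 0.5, -1.3]
width: 0.0237
```

```bash
python3 -m jog '[[[0,0,0],[0,0,0.5],-0.1],[[0,0,0],[0,0,0.5],-0.1],[[0,0,0],[0,0,0.5],-0.1],[[0,0,0],[0,0,0],-0.1],[[0,0,0],[0,0,-20],-0.1]]';python3 -m jog '[[[0,0,0],[0,0,-30],-0.1],[[0,0,0],[0,0,-70],-0.1],[[0,0,0],[30,-12,-95],-0.1],[[0,0,0],[70,-28,-95],-0.1],[[0,0,0],[110,-44,-95],-0.1]]'
python3 -c "
from h import *
st();rel(570.7,-62.5,150,-98.5)"
```

```text
time: 52.5
tool_pos: [0.492, 0.3106, 0.0706]
ee_rot: [3.136, -0.004, -1.719]
wrist_force: [-0.5, -0.2, -0.8]
width: 0.0517
time: 53.0
tool_pos: [0.5222, 0.1958, 0.1705]
ee_rot: [-3.138, 0.001, -1.717]
wrist_force: [0.5, -0.2, -0.1]
width: 0.0519
t 53.0 tcp [522.2 195.8 170.5] rot [-1.798e+02  1.000e-01 -9.840e+01] F [ 0.5 -0.2 -0.1] w 51.9
turn [-0.21  0.08  0.11] shift [248.5 -85.6  20.5]
```

```bash
python3 -m jog '[[[0,0,0],[45,-15,0],-0.1],[[0,0,0],[90,-30,0],-0.1],[[0,0,0],[135,-46,0],-0.1],[[0,0,0],[180,-62,0],-0.1],[[0,0,0],[220,-76,0],-0.1]]';python3 -m jog '[[[0,0,0],[20,-7,10],-0.1],[[0,0,0],[24,-8,30],-0.1],[[0,0,0],[24,-8,30],-0.1],[[0,0,0],[24,-8,30],-0.1]]'; python3 -m jog '[[[0,0,0],[0,0,0],-0.1],[[0,0,0],[0,0,0],-0.1]]'; python3 -c "
from h import *
st();rel(570.7,-62.5,68,-98.5)"
```

```text
time: 53.5
tool_pos: [0.5641, -0.0348, 0.1688]
ee_rot: [-3.141, -0.0, -1.72]
wrist_force: [0.1, -0.0, -0.1]
width: 0.0519
time: 53.9
tool_pos: [0.568, -0.0572, 0.1383]
ee_rot: [3.141, 0.0, -1.719]
wrist_force: [-0.7, -0.8, 1.3]
width: 0.0517
time: 54.1
tool_pos: [0.5689, -0.0568, 0.1399]
ee_rot: [-3.139, -0.0, -1.718]
wrist_force: [0.7, 0.8, 0.7]
width: 0.0517
t 54.1 tcp [568.9 -56.8 139.9] rot [-179.9   -0.   -98.4] F [0.7 0.8 0.7] w 51.7
turn [-0.13 -0.01  0.07] shift [ 5.4 -2.5 71.9]
```

```bash
python3 -m jog '[[[0,0,0],[5.4,-2,20],-0.1],[[0,0,0],[5.4,-2,50],-0.1],[[0,0,0],[5.4,-2,71],-0.1],[[0,0,0],[5.4,-2,71],-0.1],[[0,0,0],[5.4,-2,71],-0.1]]'; python3 -m jog '[[[0,0,0],[0,0,0],1],[[0,0,0],[0,0,0],1],[[0,0,0],[0,0,0],1],[[0,0,0],[0,0,0],1],[[0,0,0],[0,0,0],1]]'; python3 -m jog '[[[0,0,0],[0,0,-8],1],[[0,0,0],[0,0,-20],1],[[0,0,0],[0,0,-40],1],[[0,0,0],[0,0,-60],1],[[0,0,0],[0,0,-80],1]]'; python3 -m jog '[[[0,0,0],[0,0,0],1]]'
python3 - <<'E'
from h import *
st()
c=eyes.camera_params("top");p,d=eyes.snapshot("top"); W=unproj(d,c)
print("tray");[print(*b) for b in blobs(W,.003,.010,(120,200,290,345),400)];[print(*b) for b in blobs(W,.013,.022,(150,230,285,315),50)]
rel(485.7,249.3,150,-98.2)
E
```

```text
time: 54.6
tool_pos: [0.5698, -0.0627, 0.0683]
ee_rot: [-3.141, -0.0, -1.718]
wrist_force: [0.0, 0.3, 0.9]
width: 0.0516
time: 55.1
tool_pos: [0.57, -0.0636, 0.0684]
ee_rot: [-3.14, -0.001, -1.719]
wrist_force: [-0.7, -0.9, 2.5]
width: 0.024
time: 55.6
tool_pos: [0.568, -0.0626, 0.1477]
ee_rot: [3.138, 0.0, -1.719]
wrist_force: [0.0, -0.5, -5.1]
width: 0.0237
time: 55.7
tool_pos: [0.5707, -0.0631, 0.151]
ee_rot: [-3.137, -0.0, -1.719]
wrist_force: [-0.6, -0.5, -5.2]
width: 0.0239
t 55.7 tcp [570.7 -63.1 151. ] rot [-179.7   -0.   -98.5] F [-0.6 -0.5 -5.2] w 23.9
tray
1456 [485.1 284.9   6.5] [484.8 312.3] [205.4 104.9] 82.1
60 [546.6 368.   16.9] [546.  364.8] [90.1  7. ] 82.7
97 [483.2 413.7  17.1] [488.5 414.4] [102.4  26.2] 5.1
99 [529.  249.6  17.2] [530.2 255.8] [121.   20.3] 75.1
87 [490.8 362.6  15.8] [493.  362.2] [21.7 57.4] 87.9
72 [477.9 299.   16. ] [479.3 295.4] [21.8 54. ] 67.1
135 [439.3 240.   17.1] [463.5 259.5] [109.   88.8] 82.2
turn [-0.1  -0.   -0.29] shift [-296.5  129.3   -1.3]
```

```bash
python3 -m jog '[[[0,0,0],[-20,9,0],1],[[0,0,0],[-55,25,0],1],[[0,0,0],[-92,41,0],1],[[0,0,0],[-129,58,0],1],[[0,0,0],[-166,74,0],1]]'; python3 -m jog '[[[0,0,0],[-37,17,0],1],[[0,0,0],[-74,34,0],1],[[0,0,0],[-107,46,0],1],[[0,0,0],[-126,54,0],1],[[0,0,0],[-131,56,0],1]]'; python3 -m jog '[[[0,0,0],[0,0,0],1],[[0,0,0],[0,0,0],1],[[0,0,0],[0,0,0],1]]'
python3 -c "
from h import *
st();rel(485.7,249.3,62,-98.2)"
```

```text
time: 56.25
tool_pos: [0.5185, 0.1132, 0.1452]
ee_rot: [3.137, -0.001, -1.72]
wrist_force: [0.5, 0.5, -5.5]
width: 0.0237
time: 56.75
tool_pos: [0.4824, 0.2517, 0.1452]
ee_rot: [3.137, -0.002, -1.716]
wrist_force: [-0.9, -0.6, -5.4]
width: 0.024
time: 57.05
tool_pos: [0.485, 0.2485, 0.147]
ee_rot: [3.141, -0.001, -1.721]
wrist_force: [-0.2, 0.2, -5.3]
width: 0.0239
t 57.0 tcp [485.  248.5 147. ] rot [ 1.80e+02 -1.00e-01 -9.86e+01] F [-0.2  0.2 -5.3] w 23.9
turn [ 0.03 -0.06 -0.4 ] shift [-1.  -0.6 85. ]
```

Touch down should be at TCP z of about 53.4.

```bash
python3 -m jog '[[[0,0,0],[0,0,25],1],[[0,0,0],[0,0,50],1],[[0,0,0],[0,0,75],1],[[0,0,0],[0,0,85],1],[[0,0,0],[0,0,85],1]]'; python3 -m jog '[[[0,0,0],[0,0,3],1],[[0,0,0],[0,0,6],1],[[0,0,0],[0,0,8],1],[[0,0,0],[0,0,10],1],[[0,0,0],[0,0,10.5],1]]'; python3 -m jog '[[[0,0,0],[0,0,0],-0.1],[[0,0,0],[0,0,0],-0.1],[[0,0,0],[0,0,0],-0.1],[[0,0,0],[0,0,0],-0.1],[[0,0,0],[0,0,-20],-0.1]]';python3 -m jog '[[[0,0,0],[0,0,-30],-0.1],[[0,0,0],[0,0,-70],-0.1],[[0,0,0],[0,5,-100],-0.1],[[0,0,0],[-50,45,-110],-0.1],[[0,0,0],[-60,60,-110],-0.1]]';python3 -m jog '[[[0,0,0],[0,0,0],-0.1],[[0,0,0],[0,0,0],-0.1]]'
python3 - <<'E'
from h import *
st(); p,W=wrist("w12"); np.savez("pics/w12.npz",p=p,W=W)
print("posts");[print(*b) for b in blobs(W,.08,.09,(100,0,540,300),100)]
print("grips");[print(*b) for b in blobs(W,.096,.104,(100,0,540,300),50)]
print("rim");[print(*b) for b in blobs(W,.014,.02,(0,0,640,400),100)]
E
```

```text
time: 57.55
tool_pos: [0.4836, 0.2485, 0.0605]
ee_rot: [3.138, -0.002, -1.72]
wrist_force: [0.4, 0.3, -5.2]
width: 0.0235
time: 58.05
tool_pos: [0.4855, 0.2501, 0.0536]
ee_rot: [-3.14, 0.001, -1.719]
wrist_force: [-0.5, 0.2, 2.1]
width: 0.0238
time: 58.55
tool_pos: [0.4825, 0.2491, 0.0691]
ee_rot: [3.136, -0.003, -1.719]
wrist_force: [0.3, 0.0, 0.3]
width: 0.0512
time: 59.05
tool_pos: [0.4348, 0.3199, 0.1846]
ee_rot: [-3.138, 0.004, -1.72]
wrist_force: [0.8, -0.6, -0.6]
width: 0.0516
time: 59.25
tool_pos: [0.4341, 0.3183, 0.1819]
ee_rot: [-3.141, -0.001, -1.718]
wrist_force: [-0.1, 0.5, -1.0]
width: 0.0514
t 59.2 tcp [434.1 318.3 181.9] rot [-180.    -0.   -98.4] F [-0.1  0.5 -1. ] w 51.4
posts
746 [486.6 250.   84.7] [486.2 249.6] [24.6 18.5] 82.2
724 [503.2 371.9  84.6] [503.2 372.6] [24.7 17.7] 79.8
736 [494.4 311.4  84.8] [494.3 311.4] [23.9 16.7] 81.5
grips
250 [449.5 255.2 100.4] [449.1 255. ] [11.5 11.7] 83.5
258 [466.8 376.7 100.2] [466.6 377.2] [12.4 11.8] 79.8
275 [457.6 316.1 100.3] [457.5 316. ] [11.6 11.9] 81.3
rim
4495 [589.4  25.6  19.2] [579.6   8.7] [193.4 104.7] 81.6
2656 [502.4 304.7  16.5] [484.5 309.4] [215.5 115.1] 82.3
286 [425.4 284.7  16.5] [425.7 286.7] [51.3  5.8] 81.0
242 [435.3 355.   16.6] [434.8 353.2] [46.7  5.5] 83.6
```

View pics/w12.png

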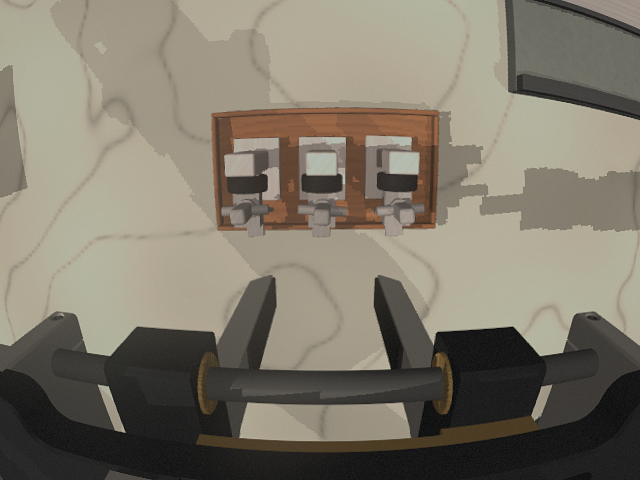

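The picture shows all three brackets upright in the tray at (245,185), (322,185) and (398,185), pins in. Now a final check of the tabs and bystanders.

```bash
python3 - <<'E'
from h import *
W=np.load("pics/w12.npz")["W"]+[0,0,.015]
for h in ([449.1,255],[457.5,316],[466.6,377.2]): tab(W,np.array(h))
a=np.load("pics/top0.npz")["p"].astype(int); p,d=eyes.snapshot("top")
df=np.abs(a-p).sum(2)
for n,(u,v) in dict(ring=(217,180),hook=(258,188),knob=(423,184),fast=(455,179),red=(428,222),blue=(421,322)).items(): print(n,df[v-14:v+15,u-18:u+19].mean().round(1),df[v-14:v+15,u-18:u+19].max())
st()
E
```

```text
tab 167 slope [ 4.8000e-02  3.0000e-03 -2.4616e+01] tip x -30.5 z [-27.  -25.8 -24.6]
grip top 259 x 0.6 y 0.4 z 35.5
tab 167 slope [ 1.2000e-02  1.2000e-02 -2.5548e+01] tip x -30.8 z [-26.9 -25.9 -24.6]
grip top 278 x 0.3 y 0.0 z 35.5
tab 163 slope [ 2.9000e-02  1.2000e-02 -2.5177e+01] tip x -30.1 z [-27.4 -25.9 -24.7]
grip top 267 x 0.5 y -0.6 z 35.4
ring 25.3 41
hook 26.1 41
knob 27.4 42
fast 26.1 40
red 28.3 75
blue 51.5 88
t 59.4 tcp [434.6 317.4 181.5] rot [ 1.80e+02 -1.00e-01 -9.85e+01] F [-0.   1.2 -0.4] w 51.7
```

Every check agrees, and the small uniform picture difference is only a change in lighting. Handing in.

```bash
python3 -c "
from bench import close_job
print(close_job())"
```

```text
the job is handed in; nothing more can be done
None
```

The job is handed in at about 59 s of robot time. All three brackets are pinned and shut, the vise jaw is fully open, and the brackets stand upright in the tray.

**What went wrong on the way:** Two loops needed repeat presses because the finger first slid inward along the tab. One of those presses reached 32 N on the wrist. Pin 1 also got twisted about 31° in its hole during pressing, so I turned it back by its grip before opening the vise.

**Last checks (wrist camera):**
- **Brackets:** post tops are at about 85 mm, so the feet are on the tray floor. The tray is where it was at the start.
- **Pins:** the grip tops are at full-seat height.
- **Loops:** all three tabs are level, with tips about 30–31 mm out and within 0.1 mm of the same height.
- **Jaw:** it travelled about 30 mm and came up against its stop.
- **Bystanders:** the before and after pictures show only a uniform lighting change around them. The blue decoy's patch differs a little more, which I took to be a shadow and did not look at again.

No final check disagreed.

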